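# Hang the lamp bracket level on the stand's pin

## Task

Pick up the lamp bracket and hang it on the stand's pin by the one of its five holes from which it will hang level, bearing in mind which side its heavy arm is folded to. Slide it along the pin until you feel the sprung stop and gently press the stop back about 4 mm (about 10 N) for a moment, never 6 mm or more, and never load stand or pin with 25 N; then let go so that the bracket hangs free, level and still, leaning on the stop. Do not disturb the other things on the bench.

Things in the scene. Friction and masses are not known exactly. Their poses are not given: they have to be found in the camera images.
- bracket_tab (a point): Grasp centre of the lamp bracket's tab, 134 mm above the foot's underside. The tab, 36 mm wide (y) and 10 mm thick (x), stands on the middle of the plate's top edge: from 26 mm below this point to 19 mm above it. Axes: x through the plate's thickness, y along its width, z up.
- bracket: Lamp bracket (loose, 0.68 kg with arm): upright bare aluminium plate 120 mm wide (y), 100 high, 10 thick (x), on a dark steel foot 36 (x) x 90 (y) x 8 mm. Origin under the foot's centre. Plate, tab and foot weigh 0.37 to 0.43 kg, centre of mass at y = 0, about 45 mm up. A row of five 10.5 mm holes runs through the plate, 96 mm up. It may be hung either face first.
- lamp_arm (a joint): Bracket's steel fork arm with two discs (36 mm across, outer faces 19 mm each side of the plate's middle plane): 0.28 kg, centre of mass 48 mm from its pivot, which is at y = 0, 30 mm above the foot's underside. Rad: 0 is straight up; it swings freely and rests by its weight on a stop near +1.4 (discs towards the bracket's +y) or -1.4 (towards -y).
- hole1 (a point): centre of the bracket hole at y = -40 mm, mid-thickness, 38 mm below the tab's point; axes as the bracket's
- hole2 (a point): centre of the bracket hole at y = -20 mm, same height
- hole3 (a point): centre of the bracket hole at y = 0, same height
- hole4 (a point): centre of the bracket hole at y = +20 mm, same height
- hole5 (a point): centre of the bracket hole at y = +40 mm, same height
- stand: Fixed stand, painted grey: post 36 mm wide (y), 30 mm deep, rising to 10 mm above the pin's axis, on a base 140 wide x 100 deep x 12 mm high that lies behind the post's front face. Origin on the bench under the pin, at the post's front face. x points away from the pin's tip, z up.
- pin_tip (a point): Tip of the stand's level steel pin: 8 mm in diameter, 105 mm long from the post's face, the last 4 mm tapered to 4 mm, axis 165 mm above the bench. The pin points along the stand's -x (roughly to the robot); a part is threaded on by moving it along +x. Axes as the stand's.
- stop (a joint): Sprung stop on the pin: a dark steel flange 22 mm across, 6 mm thick, that slides back along the pin, with a spring and a clamped collar behind it. Value in m: 0 at rest, growing as it is pressed towards the post; 2.5 N per mm from zero, slightly damped, 10 mm travel. The flange's front face is clamped anywhere 34 to 58 mm from the post's face; this place is not reported: feel for it.
- case: bystander: loose blue tool case 110 x 170 x 45 mm, origin under its centre
- channel: bystander: loose aluminium U-channel offcut 40 x 200 x 25 mm, open side up, long axis y, origin under its centre
- tape: bystander: loose cardboard-brown ring 90 mm across, 22 mm high, origin under its centre
- jar: bystander: loose white cup 72 mm across, 85 mm high, origin under its centre
Not all that is in view belongs to the job. Several things have the shape of the stand; the one meant has the colours described above.

How it is judged:
By the outcome, as a careful person would: the job done as asked, in the order asked, and still so for the second after the job is handed in, with the robot touching nothing.
It also fails if it takes over 67 s, if anything falls off the work surface, if the arm or the gripper's body presses on something with over 40 N, if the wrist force passes 120 N, or if a joint passes its speed limit or range.

## Robot

A 7-joint arm with a two-finger parallel gripper is mounted at the origin on the work surface. World frame = base frame: x ahead of the robot, y to its left, z up, the work surface at z = 0. Lengths are in m, angles in rad, forces in N, time in s.
With the tool pointing down it reaches from about 0.4 to 0.85 m from the base axis. Payload 4.5 kg.
Tool frame: the origin (TCP) lies on the centre line of the jaws, within the pads' length; the fingertips stand 19 mm ahead of it and the grasp point (between the pads) is the TCP; z points along the fingers, y is the direction in which the jaws open and shut (so a half turn about z gives the same grasp; the last joint's range is limited). The gripper opens to 85 mm and grips with 20 to 120 N. Pads are 22 mm wide; open, the fingers measure 114 mm over their backs; the gripper's body (76 mm by 85 mm) begins 54 mm behind the grasp point. The pads swing forward as they close: fully open they stand 13 mm farther back than shut.
Start: joints at [1.347, 0.689, -0.195, 1.565, 0.157, 0.902, -0.215], TCP at [0.159, -0.604, 0.25] pointing down, gripper open.
Joint ranges: [-3.01, 3.01], [-0.46, 2.08], [-1.47, 1.51], [0.13, 2.56], [-1, 4.14], [0.04, 2.09], [-2.66, 2.66]. Speed limits (rad/s): [2.57, 2.57, 3.14, 3.14, 3.14, 3.14, 3.14].

## Interface

Orientations are given as a unit quaternion [w, x, y, z].
In Python, from cell import read_state, cams, job gives the robot as it stands. The module is installed in compiled form; this text tells all that it offers.
- The arm moves only by the tool jog_arm, never from a script. Its argument "deltas" is a list of rows, each an object of numbers: "x", "y", "z": the shift along the world's x, y, z in units of 25 mm (1.0 is 25 mm); "wx", "wy", "wz": the turn, a rotation vector about the world's x, y, z in units of 6 degrees (1.0 is 6 degrees). A call has exactly 10 rows; each row shifts and turns the pose as measured when the row begins; what a row does not reach is not made up. A row lasts 1/12 s, in which the tool goes at most 41.7 mm and 7.16 degrees, less where a joint would pass 70% of its speed; a pose out of reach is approached as far as the arm can. A call is refused whole if a number of a shift passes 1 or a number of a turn 1, either way. A call with a gripper value outside its range is refused whole. "grip" is the opening in per cent of the stroke, from 0 (shut) to 100 (fully open), set as the call begins (left out, the last holds). The fingers move at their own pace and stop on an object; "squeeze" is the grip in N (left out, the last holds). Time passes only in rows, so rows that do not move let the fingers close, or fill a call up. It gives the time, the measured TCP pose, the force and the opening at its end, in the units of the state.
- read_state(): the state, without advancing time (a new reading comes with each control period).
- cams.capture(name): name is "side" or "top"; returns the picture (384x512x3 uint8, red, green, blue); there is no depth.
- cams.calibration(name): a dict with "fovy" (degrees; the focal length in pixels is half the picture's height over the tangent of half this angle, whatever the lens; pixels are square), "cx", "cy" (the principal point, pixels), "R" (3x3) and "t" (3): a world point X has camera coordinates R X + t. Camera axes: x right, y down, z forward; pixel columns grow to the right and rows downward; lengths in m; the calibration is good to about 2 mm. A picture is of the moment at which its call begins. calibration takes no time and is no camera call.
- job.sign_off(): hands the job in, once; it reports no verdict.
The state is a dict: "clock": time; "joint_positions": joint angles; "joint_velocities": joint speeds; "joint_torque": joint torques, N m; "ee_pos": TCP position; "tool_rot": TCP orientation; "force": force on the tool from outside, world axes, zero at the start; "wrist_torque": the same for the moment, N m; "opening": finger opening in m.
Only numpy, scipy, OpenCV 4.12 (cv2) and the standard library are available. Lean on these libraries where they do the work, as an engineer would, in place of code of your own. Each camera call takes 0.05 s, during which the arm holds its last target.

## Working session

There is one attempt and no reset: what is moved stays moved. The work goes in short steps, Python scripts to look and compute and a tool call to move; the robot and the scene stay as the last step left them, time stands still between calls to the robot, and variables do not carry over. Pictures are saved under pics/ and viewed, and the job is handed in when it is done.

Besides the shell and the picture viewer there is one more tool, called after "Request:" as a command line: name --argument value ..., lists and objects as JSON in quotes. jog_arm: Moves the arm, as the interface text tells. Its arguments: {"type":"object","properties":{"deltas":{"type":"array"},"grip":{"type":"number"},"squeeze":{"type":"number"}},"required":["deltas"]}

```bash
mkdir -p pics
python3 - <<'E'
from cell import read_state,cams
import cv2,numpy as np
s=read_state(); print({k:np.round(v,3).tolist() for k,v in s.items()})
for n in("side","top"):
    im=cams.capture(n); cv2.imwrite(f"pics/{n}0.png",im[:,:,::-1]); c=cams.calibration(n); print(n,c)
E
```

```text
{'clock': 0.0, 'joint_positions': [1.347, 0.69, -0.195, 1.566, 0.157, 0.902, -0.215], 'joint_velocities': [-0.0, 0.0, 0.0, 0.001, 0.001, -0.0, 0.001], 'joint_torque': [0.0, -53.961, -1.266, -15.854, 0.009, 0.01, -0.0], 'ee_pos': [0.159, -0.604, 0.249], 'tool_rot': [-0.001, 0.992, 0.129, -0.0], 'force': [0.735, -0.466, 0.197], 'wrist_torque': [-0.005, 0.059, 0.004], 'opening': 0.085}
side {'fovy': 56.41215453408727, 'cx': 253.90941880718083, 'cy': 191.03809288782415, 'R': array([[ 0.96338344, -0.26808923,  0.00452913],
       [-0.15897305, -0.58471199, -0.79551208],
       [ 0.21591646,  0.76566315, -0.60592081]]), 't': array([-0.53109291,  0.16603281,  0.98758162])}
top {'fovy': 56.01942985744848, 'cx': 252.56539226354596, 'cy': 191.60627269139067, 'R': array([[ 0.00974334, -0.99969515, -0.02268631],
       [-0.99937336, -0.00896313, -0.03424256],
       [ 0.03402878,  0.02300573, -0.99915603]]), 't': array([0.00511952, 0.55957409, 1.17624504])}
```

```bash
ls -la
```

```text
total 12
drwxr-xr-x  3 agent agent 4096 Dec  7 16:57 .
drwxr-xr-x 23 root  root  4096 Dec  7 16:57 ..
drwxr-xr-x  2 agent agent 4096 Dec  7 16:57 pics
```

View pics/side0.png

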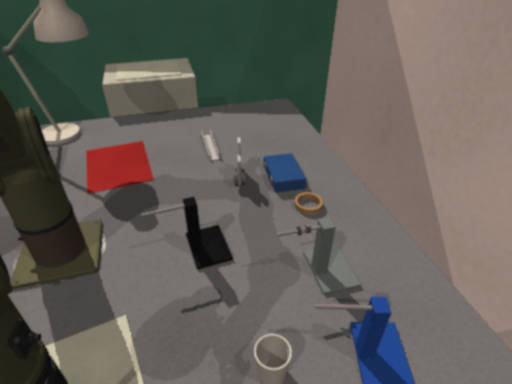

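View pics/top0.png

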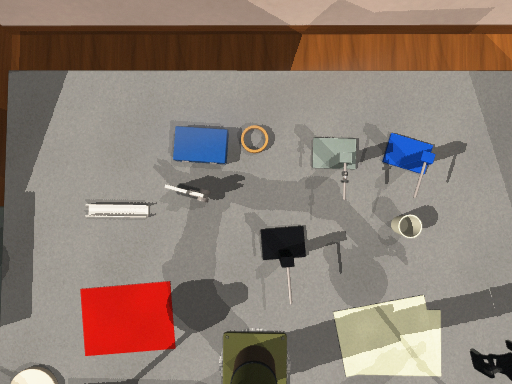

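Candidates: for the stand, black at top(285,245), grey at top(337,153)/side(325,255) and blue at top(410,152). The colours pick the grey one, which also has a flange on its pin. For the bracket, there is the plate at top(187,192)/side(239,160) and the channel at top(119,210). The plate fits. I'll check both in close crops.

Run:
```python
import cv2,numpy as np
s=cv2.imread("pics/side0.png");t=cv2.imread("pics/top0.png")
def c(im,x0,y0,w,h,k=5): return cv2.resize(im[y0:y0+h,x0:x0+w],(w*k,h*k),interpolation=cv2.INTER_CUBIC)
a=c(s,210,130,75,60);b=c(t,155,165,75,60);d=c(s,272,212,75,60);e=c(t,305,130,75,60)
cv2.imwrite("pics/crops0.png",np.vstack([np.hstack([a,b]),np.hstack([d,e])]))
```

```text
(no output)
```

View pics/crops0.png

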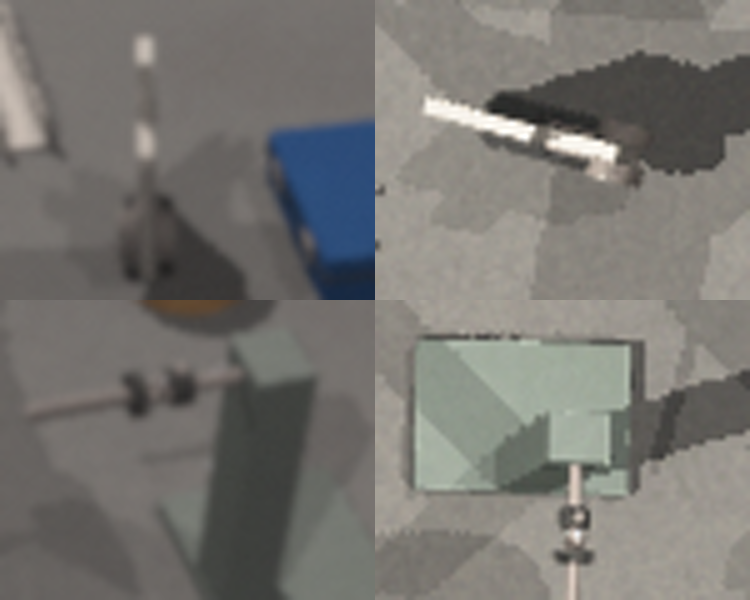

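The crops confirm both choices. The grey stand has a steel pin and a dark flange at top(345,175). The bracket's tab top is at about top(181,189), with the discs at its image-right (world −y) end. The combined centre of mass is about 19.5 mm to the disc side, so I need the hole 20 mm towards the discs. Next I'll measure.

```bash
cat > h.py <<'E'
import numpy as np,cv2
from cell import cams
def cal(n):
    c=cams.calibration(n); f=192/np.tan(np.radians(c['fovy'])/2); return f,c['cx'],c['cy'],np.array(c['R']),np.array(c['t'])
def ray(n,p):
    f,cx,cy,R,t=cal(n); d=R.T@np.array([(p[0]-cx)/f,(p[1]-cy)/f,1]); return -R.T@t,d/np.linalg.norm(d)
def onz(n,p,z):
    o,d=ray(n,p); return o+d*(z-o[2])/d[2]
def proj(n,X):
    f,cx,cy,R,t=cal(n); q=np.atleast_2d(X)@R.T+t; return np.c_[f*q[:,0]/q[:,2]+cx,f*q[:,1]/q[:,2]+cy]
def tri(ps,pt):
    a,u=ray('side',ps);b,v=ray('top',pt)
    s=np.linalg.lstsq(np.c_[u,-v],b-a,rcond=None)[0]; P,Q=a+s[0]*u,b+s[1]*v
    return (P+Q)/2,np.linalg.norm(P-Q)
def crop(im,x0,y0,w,h,k): return cv2.resize(im[y0:y0+h,x0:x0+w],(w*k,h*k),interpolation=cv2.INTER_NEAREST)
E
python3 - <<'E'
from h import *
s=cv2.imread("pics/side0.png");t=cv2.imread("pics/top0.png")
for n in('side','top'): print(n,ray(n,(256,192))[0])
# bright plate pixels in top
g=t.min(axis=2); m=np.zeros_like(g); m[175:205,160:215]=(g[175:205,160:215]>185)*255
ys,xs=np.nonzero(m); print(len(xs)); 
for x in range(162,212): 
    c=[(y,g[y,x]) for y in range(178,204) if m[y,x]]; print(x,c)
for p in[(287,245),(312,137),(358,137),(312,168),(357,168),(201,145),(255,138),(408,226)]: print(p,onz('top',p,0.0).round(3))
cv2.imwrite("pics/b1.png",np.hstack([crop(t,160,175,50,40,8),crop(s,222,130,35,40,8)]))
cv2.imwrite("pics/b2.png",np.hstack([crop(t,310,130,55,75,6),crop(s,272,215,70,75,6)]))
E
```

```text
side [ 0.32480574 -0.80145377  0.73288275]
top [ 0.51914738 -0.01692689  1.19452972]
115
162 []
163 []
164 []
165 [(184, np.uint8(189)), (185, np.uint8(228)), (186, np.uint8(231)), (187, np.uint8(218))]
166 [(185, np.uint8(229)), (186, np.uint8(233)), (187, np.uint8(233))]
167 [(185, np.uint8(230)), (186, np.uint8(233)), (187, np.uint8(233))]
168 [(185, np.uint8(203)), (186, np.uint8(234)), (187, np.uint8(234)), (188, np.uint8(201))]
169 [(185, np.uint8(213)), (186, np.uint8(233)), (187, np.uint8(234)), (188, np.uint8(219))]
170 [(186, np.uint8(231)), (187, np.uint8(234)), (188, np.uint8(233))]
171 [(186, np.uint8(232)), (187, np.uint8(234)), (188, np.uint8(235))]
172 [(186, np.uint8(207)), (187, np.uint8(234)), (188, np.uint8(234)), (189, np.uint8(219))]
173 [(186, np.uint8(200)), (187, np.uint8(234)), (188, np.uint8(236)), (189, np.uint8(221))]
174 [(187, np.uint8(210)), (188, np.uint8(232)), (189, np.uint8(226))]
175 [(187, np.uint8(240)), (188, np.uint8(237)), (189, np.uint8(236)), (190, np.uint8(211))]
176 [(188, np.uint8(232)), (189, np.uint8(236)), (190, np.uint8(218))]
177 [(
[... 1364 characters left out ...]
(194, np.uint8(237)), (195, np.uint8(235))]
199 [(193, np.uint8(231)), (194, np.uint8(236)), (195, np.uint8(236))]
200 [(193, np.uint8(202)), (194, np.uint8(234)), (195, np.uint8(236)), (196, np.uint8(215)), (200, np.uint8(195))]
201 [(194, np.uint8(232)), (195, np.uint8(236)), (196, np.uint8(234))]
202 [(194, np.uint8(231)), (195, np.uint8(236)), (196, np.uint8(220))]
203 []
204 []
205 []
206 []
207 []
208 []
209 []
210 []
211 []
(287, 245) [ 0.385 -0.104  0.   ]
(312, 137) [ 0.743 -0.185  0.   ]
(358, 137) [ 0.744 -0.336  0.   ]
(312, 168) [ 0.64  -0.185  0.   ]
(357, 168) [ 0.641 -0.333  0.   ]
(201, 145) [0.714 0.184 0.   ]
(255, 138) [0.738 0.004 0.   ]
(408, 226) [ 0.452 -0.499  0.   ]
```

View pics/b1.png

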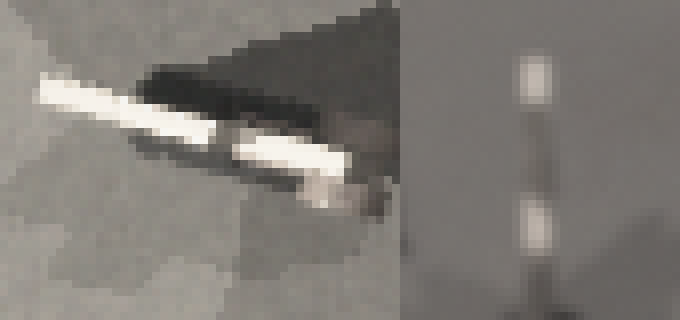

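View pics/b2.png

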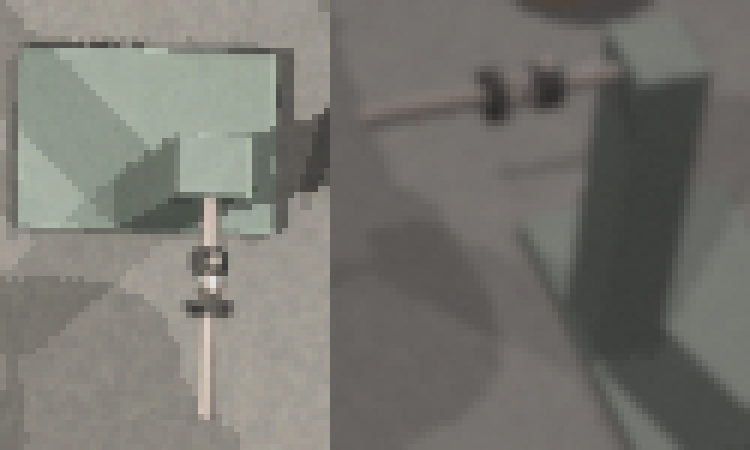

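Run:
```python
from h import *
L=onz('top',(165.0,186.2),.108);R=onz('top',(203.0,195.6),.108)
L[:],R[:]; c=(L+R)/2; print('plate',L,R,c,np.linalg.norm(L-R),'ang d',np.degrees(np.arctan2(*(R-L)[1::-1])))
# tab right end top edge, z=.153
d=(R-L)/np.linalg.norm(R-L)
e=onz('top',(186.6,191.5),.153); print('tab ctr from right end',e-d*.018)
# side: tab top near end patch center px
print('side tabtop', onz('side',(222+(535-400)/8,130+80/8),.153))
print('proj of tabtop center guess in side',proj('side',[c[0],c[1],.153]), proj('side',[c[0]+d[0]*.039,c[1]+d[1]*.039,.108]),(222+135/8,140),(222+137/8,130+228/8))
tip=onz('top',(344.3,199.7),.165);root=onz('top',(344.8,163.0),.165);print('pin',tip,root,np.linalg.norm(tip-root),np.degrees(np.arctan2(*(root-tip)[1::-1])))
print('side tip px',272+(365-330)/6,215+122/6,proj('side',[tip,root]))
for ps,pt in[((272+36/6,215+122/6),(344.3,199.7)),((272+(620-330)/6,215+71/6),(344.8,163.0))]: print(tri(ps,pt))
```

```text
plate [0.5701661  0.27371652 0.108     ] [0.5427371  0.15774239 0.108     ] [0.5564516  0.21572945 0.108     ] 0.11917360877268116 ang d -103.30649154971267
tab ctr from right end [0.55735444 0.21591612 0.153     ]
side tabtop [0.55798735 0.21106671 0.153     ]
proj of tabtop center guess in side [[238.08830582 139.38712378]] [[238.44083287 157.30318788]] (238.875, 140) (239.125, 158.5)
pin [ 0.5335773  -0.25367326  0.165     ] [ 0.63801958 -0.25497463  0.165     ] 0.10445038764084515 -0.7138757674274822
side tip px 277.8333333333333 235.33333333333334 [[276.79917201 234.54757702]
 [319.74556614 226.58593966]]
(array([ 0.53485829, -0.25454286,  0.16295449]), np.float64(0.0026201852196428427))
(array([ 0.63870039, -0.25537155,  0.16434101]), np.float64(0.0012814390438303492))
```

Request:
jog_arm --deltas '[{"x": 0.5,"y": 0.3,"z": 0.5},{"x": 1,"y": 0.7,"z": 0.5,"wz": 0.5},{"x": 1,"y": 0.8,"z": 0.5,"wz": 0.7},{"x": 1,"y": 0.8,"z": 0.4,"wz": 0.7},{"x": 1,"y": 0.8,"z": 0.4,"wz": 0.7},{"x": 1,"y": 0.8,"z": 0.3,"wz": 0.7},{"x": 1,"y": 0.9,"wz": 0.7},{"x": 1,"y": 1,"wz": 0.7},{"x": 1,"y": 1,"wz": 0.7},{"x": 1,"y": 1,"wz": 0.7}]' --grip 100 --squeeze 80

```text
validation failed for argument at $.de...
```

```bash
cat > st.py <<'E'
from cell import read_state
import numpy as np
from scipy.spatial.transform import Rotation as Ro
s=read_state();q=s['tool_rot'];M=Ro.from_quat([q[1],q[2],q[3],q[0]]).as_matrix()
print('t',s['clock'],'p',np.round(s['ee_pos'],4),'yaw_y',np.degrees(np.arctan2(M[1,1],M[0,1])).round(2),'z',M[:,2].round(4),'F',np.round(s['force'],2),'T',np.round(s['wrist_torque'],2),'op',round(float(s['opening']),4),'j',np.round(s['joint_positions'],2))
E
python3 st.py
```

```text
t 0.1 p [ 0.1592 -0.6038  0.2495] yaw_y -75.22 z [-6.0e-04  1.6e-03 -1.0e+00] F [ 0.16 -0.18  0.55] T [ 0.02 -0.01  0.02] op 0.085 j [ 1.35  0.69 -0.19  1.57  0.16  0.9  -0.22]
```

Request:
jog_arm --deltas '[{"x": 0.5,"y": 0.3,"z": 0.5,"wx": 0,"wy": 0,"wz": 0},{"x": 1,"y": 0.7,"z": 0.5,"wx": 0,"wy": 0,"wz": 0.5},{"x": 1,"y": 0.8,"z": 0.5,"wx": 0,"wy": 0,"wz": 0.7},{"x": 1,"y": 0.8,"z": 0.4,"wx": 0,"wy": 0,"wz": 0.7},{"x": 1,"y": 0.8,"z": 0.4,"wx": 0,"wy": 0,"wz": 0.7},{"x": 1,"y": 0.8,"z": 0.3,"wx": 0,"wy": 0,"wz": 0.7},{"x": 1,"y": 0.9,"z": 0,"wx": 0,"wy": 0,"wz": 0.7},{"x": 1,"y": 1,"z": 0,"wx": 0,"wy": 0,"wz": 0.7},{"x": 1,"y": 1,"z": 0,"wx": 0,"wy": 0,"wz": 0.7},{"x": 1,"y": 1,"z": 0,"wx": 0,"wy": 0,"wz": 0.7}]' --grip 100 --squeeze 80

```text
clock: 0.93
ee_pos: [0.4031, -0.3897, 0.3229]
tool_rot: [0.002, 0.898, 0.44, -0.002]
force: [0.6, 0.1, 0.1]
opening: 0.0854
```

```bash
python3 st.py
```

```text
t 0.9333 p [ 0.4031 -0.3897  0.3229] yaw_y -37.75 z [-0.0025 -0.0056 -1.    ] F [0.64 0.1  0.09] T [-0.02 -0.02 -0.03] op 0.0854 j [ 0.92  0.53 -0.39  1.66  0.24  0.99 -0.21]
```

Request:
jog_arm --deltas '[{"x": 0.3,"y": 1,"z": 0,"wx": 0,"wy": 0,"wz": 0.2},{"x": 0.3,"y": 1,"z": 0,"wx": 0,"wy": 0,"wz": 0.2},{"x": 0.3,"y": 1,"z": 0,"wx": 0,"wy": 0,"wz": 0.2},{"x": 0.3,"y": 1,"z": 0,"wx": 0,"wy": 0,"wz": 0.2},{"x": 0.3,"y": 1,"z": 0,"wx": 0,"wy": 0,"wz": 0.2},{"x": 0.3,"y": 1,"z": 0,"wx": 0,"wy": 0,"wz": 0.2},{"x": 0.3,"y": 1,"z": 0,"wx": 0,"wy": 0,"wz": 0.2},{"x": 0.3,"y": 1,"z": 0,"wx": 0,"wy": 0,"wz": 0.2},{"x": 0.3,"y": 1,"z": 0,"wx": 0,"wy": 0,"wz": 0.2},{"x": 0.3,"y": 1,"z": 0,"wx": 0,"wy": 0,"wz": 0.2}]'

```text
clock: 1.77
ee_pos: [0.4894, -0.1113, 0.3314]
tool_rot: [0.004, 0.838, 0.545, 0.003]
force: [0.5, -0.3, -0.1]
opening: 0.0853
```

Request:
jog_arm --deltas '[{"x": 0.3,"y": 1,"z": 0,"wx": 0,"wy": 0,"wz": 0.2},{"x": 0.3,"y": 1,"z": 0,"wx": 0,"wy": 0,"wz": 0.2},{"x": 0.3,"y": 1,"z": 0,"wx": 0,"wy": 0,"wz": 0.2},{"x": 0.3,"y": 1,"z": 0,"wx": 0,"wy": 0,"wz": 0.2},{"x": 0.3,"y": 1,"z": 0,"wx": 0,"wy": 0,"wz": 0.2},{"x": 0.3,"y": 1,"z": 0,"wx": 0,"wy": 0,"wz": 0.2},{"x": 0.3,"y": 1,"z": 0,"wx": 0,"wy": 0,"wz": 0.2},{"x": 0.3,"y": 1,"z": 0,"wx": 0,"wy": 0,"wz": 0.2},{"x": 0.3,"y": 1,"z": 0,"wx": 0,"wy": 0,"wz": 0.2},{"x": 0.3,"y": 1,"z": 0,"wx": 0,"wy": 0,"wz": 0.2}]'

```text
clock: 2.6
ee_pos: [0.5618, 0.1645, 0.3399]
tool_rot: [0.004, 0.77, 0.638, 0.005]
force: [0.4, -0.1, 0.1]
opening: 0.0853
```

```bash
python3 st.py
```

```text
t 2.6 p [0.5618 0.1645 0.3399] yaw_y -10.65 z [ 1.330e-02 -1.000e-04 -9.999e-01] F [ 0.37 -0.13  0.12] T [-0.01  0.   -0.01] op 0.0853 j [-0.05  0.57 -0.54  1.57  0.33  1.08 -0.86]
```

Request:
jog_arm --deltas '[{"x": -0.2,"y": 0.5,"z": 0,"wx": 0,"wy": 0.1,"wz": -0.2},{"x": 0,"y": 0.5,"z": 0,"wx": 0,"wy": 0,"wz": -0.2},{"x": 0,"y": 0.5,"z": -0.4,"wx": 0,"wy": 0,"wz": 0},{"x": 0,"y": 0.2,"z": -0.8,"wx": 0,"wy": 0,"wz": 0},{"x": 0,"y": 0,"z": -0.8,"wx": 0,"wy": 0,"wz": 0},{"x": 0,"y": 0,"z": -0.8,"wx": 0,"wy": 0,"wz": 0},{"x": 0,"y": 0,"z": -0.8,"wx": 0,"wy": 0,"wz": 0},{"x": 0,"y": 0,"z": -0.8,"wx": 0,"wy": 0,"wz": 0},{"x": 0,"y": 0,"z": -0.4,"wx": 0,"wy": 0,"wz": 0},{"x": 0,"y": 0,"z": 0,"wx": 0,"wy": 0,"wz": 0}]'

```text
clock: 3.43
ee_pos: [0.5488, 0.2333, 0.2249]
tool_rot: [-0.003, 0.776, 0.631, 0.008]
force: [-0.2, 0.2, 0.8]
opening: 0.0853
```

```bash
python3 st.py
python3 - <<'E'
from h import *
a=cams.capture('top');b=cams.capture('side')
cv2.imwrite('pics/p1.png',np.hstack([crop(a,140,150,90,80,4),crop(b,200,90,90,80,4)])[:,:,::-1])
E
```

```text
t 3.4333 p [0.5488 0.2333 0.2249] yaw_y -11.77 z [ 0.0086  0.0141 -0.9999] F [-0.19  0.2   0.76] T [-0.04 -0.01  0.01] op 0.0853 j [-0.2   0.71 -0.48  1.69  0.41  0.83 -1.06]
```

View pics/p1.png

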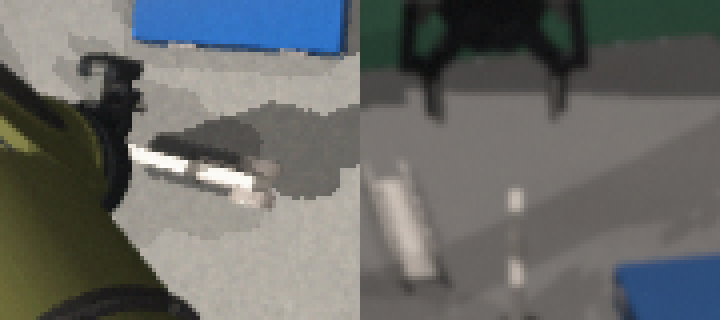

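Request:
jog_arm --deltas '[{"x": 0.17,"y": -0.35,"z": 0,"wx": -0.13,"wy": 0.08,"wz": -0.25},{"x": 0.16,"y": -0.35,"z": 0,"wx": 0,"wy": 0,"wz": 0},{"x": 0,"y": 0,"z": 0,"wx": 0,"wy": 0,"wz": 0},{"x": 0,"y": 0,"z": 0,"wx": 0,"wy": 0,"wz": 0},{"x": 0,"y": 0,"z": 0,"wx": 0,"wy": 0,"wz": 0},{"x": 0,"y": 0,"z": 0,"wx": 0,"wy": 0,"wz": 0},{"x": 0,"y": 0,"z": 0,"wx": 0,"wy": 0,"wz": 0},{"x": 0,"y": 0,"z": 0,"wx": 0,"wy": 0,"wz": 0},{"x": 0,"y": 0,"z": 0,"wx": 0,"wy": 0,"wz": 0},{"x": 0,"y": 0,"z": 0,"wx": 0,"wy": 0,"wz": 0}]'

```text
clock: 4.37
ee_pos: [0.5624, 0.2152, 0.233]
tool_rot: [0.002, 0.786, 0.618, 0.006]
force: [-0.4, -0.2, 0.4]
opening: 0.0853
```

```bash
python3 st.py
```

```text
t 4.3667 p [0.5624 0.2152 0.233 ] yaw_y -13.62 z [ 0.0123  0.0047 -0.9999] F [-0.4  -0.23  0.35] T [0.02 0.01 0.03] op 0.0853 j [-0.18  0.7  -0.47  1.66  0.4   0.86 -1.05]
```

Request:
jog_arm --deltas '[{"x": -0.2,"y": 0,"z": -0.5,"wx": -0.05,"wy": 0.12,"wz": 0.05},{"x": 0,"y": 0,"z": -0.5,"wx": 0,"wy": 0,"wz": 0},{"x": 0,"y": 0,"z": -0.5,"wx": 0,"wy": 0,"wz": 0},{"x": 0,"y": 0,"z": -0.4,"wx": 0,"wy": 0,"wz": 0},{"x": 0,"y": 0,"z": 0,"wx": 0,"wy": 0,"wz": 0},{"x": 0,"y": 0,"z": 0,"wx": 0,"wy": 0,"wz": 0},{"x": 0,"y": 0,"z": 0,"wx": 0,"wy": 0,"wz": 0},{"x": 0,"y": 0,"z": 0,"wx": 0,"wy": 0,"wz": 0},{"x": 0,"y": 0,"z": 0,"wx": 0,"wy": 0,"wz": 0},{"x": 0,"y": 0,"z": 0,"wx": 0,"wy": 0,"wz": 0}]'

```text
clock: 5.2
ee_pos: [0.555, 0.2164, 0.181]
tool_rot: [-0.001, 0.783, 0.622, -0.002]
force: [0.0, -0.3, -0.0]
opening: 0.0852
```

```bash
python3 st.py
```

```text
t 5.2 p [0.555  0.2164 0.181 ] yaw_y -13.13 z [-0.0046 -0.0011 -1.    ] F [ 0.04 -0.26 -0.01] T [0.01 0.01 0.04] op 0.0852 j [-0.2   0.77 -0.44  1.71  0.44  0.77 -1.08]
```

Request:
jog_arm --deltas '[{"x": 0.08,"y": 0,"z": -0.4,"wx": 0,"wy": -0.04,"wz": 0},{"x": 0,"y": 0,"z": -0.4,"wx": 0,"wy": 0,"wz": 0},{"x": 0,"y": 0,"z": -0.4,"wx": 0,"wy": 0,"wz": 0},{"x": 0,"y": 0,"z": -0.3,"wx": 0,"wy": 0,"wz": 0},{"x": 0,"y": 0,"z": -0.2,"wx": 0,"wy": 0,"wz": 0},{"x": 0,"y": 0,"z": 0,"wx": 0,"wy": 0,"wz": 0},{"x": 0,"y": 0,"z": 0,"wx": 0,"wy": 0,"wz": 0},{"x": 0,"y": 0,"z": 0,"wx": 0,"wy": 0,"wz": 0},{"x": 0,"y": 0,"z": 0,"wx": 0,"wy": 0,"wz": 0},{"x": 0,"y": 0,"z": 0,"wx": 0,"wy": 0,"wz": 0}]'

```text
clock: 6.03
ee_pos: [0.5572, 0.2164, 0.1339]
tool_rot: [0.0, 0.783, 0.622, -0.0]
force: [0.2, -0.2, 0.7]
opening: 0.0856
```

```bash
python3 st.py
```

```text
t 6.0333 p [0.5572 0.2164 0.1339] yaw_y -13.14 z [ 2.e-04 -9.e-04 -1.e+00] F [ 0.23 -0.2   0.71] T [ 0.02 -0.01  0.  ] op 0.0856 j [-0.22  0.83 -0.4   1.74  0.49  0.67 -1.12]
```

Precisely on target. Closing the jaws.

Request:
jog_arm --deltas '[{"x": 0,"y": 0,"z": 0,"wx": 0,"wy": 0,"wz": 0},{"x": 0,"y": 0,"z": 0,"wx": 0,"wy": 0,"wz": 0},{"x": 0,"y": 0,"z": 0,"wx": 0,"wy": 0,"wz": 0},{"x": 0,"y": 0,"z": 0,"wx": 0,"wy": 0,"wz": 0},{"x": 0,"y": 0,"z": 0,"wx": 0,"wy": 0,"wz": 0},{"x": 0,"y": 0,"z": 0,"wx": 0,"wy": 0,"wz": 0},{"x": 0,"y": 0,"z": 0,"wx": 0,"wy": 0,"wz": 0},{"x": 0,"y": 0,"z": 0,"wx": 0,"wy": 0,"wz": 0},{"x": 0,"y": 0,"z": 0,"wx": 0,"wy": 0,"wz": 0},{"x": 0,"y": 0,"z": 0,"wx": 0,"wy": 0,"wz": 0}]' --grip 0 --squeeze 100

```text
clock: 6.87
ee_pos: [0.5585, 0.2169, 0.1356]
tool_rot: [0.001, 0.783, 0.621, 0.002]
force: [-0.5, -0.6, -0.1]
opening: 0.0088
```

```bash
python3 st.py
```

```text
t 6.8667 p [0.5585 0.2169 0.1356] yaw_y -13.16 z [ 3.7e-03  7.0e-04 -1.0e+00] F [-0.5  -0.62 -0.14] T [-0.04 -0.01 -0.01] op 0.0088 j [-0.22  0.83 -0.4   1.74  0.49  0.67 -1.12]
```

Request:
jog_arm --deltas '[{"x": 0,"y": 0,"z": 0,"wx": 0,"wy": 0,"wz": 0},{"x": 0,"y": 0,"z": 0,"wx": 0,"wy": 0,"wz": 0},{"x": 0,"y": 0,"z": 0.2,"wx": 0,"wy": 0,"wz": 0},{"x": 0,"y": 0,"z": 0.3,"wx": 0,"wy": 0,"wz": 0},{"x": 0,"y": 0,"z": 0.4,"wx": 0,"wy": 0,"wz": 0},{"x": 0,"y": 0,"z": 0.4,"wx": 0,"wy": 0,"wz": 0},{"x": 0,"y": 0,"z": 0.3,"wx": 0,"wy": 0,"wz": 0},{"x": 0,"y": 0,"z": 0.2,"wx": 0,"wy": 0,"wz": 0},{"x": 0,"y": 0,"z": 0,"wx": 0,"wy": 0,"wz": 0},{"x": 0,"y": 0,"z": 0,"wx": 0,"wy": 0,"wz": 0}]'

```text
clock: 7.7
ee_pos: [0.5551, 0.2148, 0.1826]
tool_rot: [-0.0, 0.783, 0.621, -0.002]
force: [0.1, -0.3, -7.3]
opening: 0.0088
```

```bash
python3 st.py
python3 - <<'E'
from h import *
a=cams.capture('top');b=cams.capture('side')
cv2.imwrite('pics/p2.png',np.hstack([crop(a,140,150,90,80,4),crop(b,190,60,100,120,4)[:320]])[:,:,::-1])
cv2.imwrite('pics/p2s.png',crop(b,190,80,100,110,5)[:,:,::-1])
E
```

```text
t 7.7 p [0.5551 0.2148 0.1826] yaw_y -13.15 z [-0.0037 -0.0028 -1.    ] F [ 0.15 -0.31 -7.31] T [ 0.12 -0.05 -0.02] op 0.0088 j [-0.2   0.76 -0.44  1.71  0.44  0.77 -1.08]
```

View pics/p2s.png

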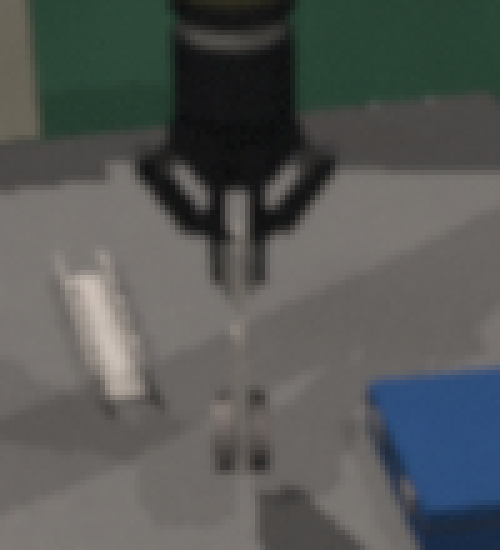

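Request:
jog_arm --deltas '[{"x": -0.2,"y": -0.1,"z": 0.5,"wx": 0,"wy": 0,"wz": 0},{"x": -0.3,"y": -0.3,"z": 0.6,"wx": 0,"wy": 0,"wz": 0.1},{"x": -0.3,"y": -0.5,"z": 0.6,"wx": 0,"wy": 0,"wz": 0.2},{"x": -0.3,"y": -0.7,"z": 0.5,"wx": 0,"wy": 0,"wz": 0.2},{"x": -0.3,"y": -0.8,"z": 0.3,"wx": 0,"wy": 0,"wz": 0.2},{"x": -0.3,"y": -0.8,"z": 0,"wx": 0,"wy": 0,"wz": 0.2},{"x": -0.3,"y": -0.8,"z": 0,"wx": 0,"wy": 0,"wz": 0.2},{"x": -0.2,"y": -0.8,"z": 0,"wx": 0,"wy": 0,"wz": 0.2},{"x": -0.2,"y": -0.8,"z": 0,"wx": 0,"wy": 0,"wz": 0.2},{"x": -0.2,"y": -0.8,"z": 0,"wx": 0,"wy": 0,"wz": 0.2}]'

```text
clock: 8.63
ee_pos: [0.4814, 0.0551, 0.252]
tool_rot: [-0.001, 0.718, 0.696, -0.002]
force: [0.9, -0.1, -6.9]
opening: 0.0089
```

```bash
python3 st.py
```

```text
t 8.6333 p [0.4814 0.0551 0.252 ] yaw_y -1.77 z [-0.0049 -0.0021 -1.    ] F [ 0.87 -0.08 -6.86] T [ 0.09 -0.09  0.01] op 0.0089 j [ 0.16  0.55 -0.58  1.96  0.43  0.76 -0.7 ]
```

Request:
jog_arm --deltas '[{"x": 0,"y": -0.8,"z": 0,"wx": 0,"wy": 0,"wz": 0.1},{"x": 0,"y": -0.9,"z": 0,"wx": 0,"wy": 0,"wz": 0},{"x": 0,"y": -0.9,"z": 0,"wx": 0,"wy": 0,"wz": 0},{"x": 0,"y": -0.9,"z": 0,"wx": 0,"wy": 0,"wz": 0},{"x": 0,"y": -0.9,"z": 0,"wx": 0,"wy": 0,"wz": 0},{"x": 0,"y": -0.9,"z": 0,"wx": 0,"wy": 0,"wz": 0},{"x": 0,"y": -0.9,"z": 0,"wx": 0,"wy": 0,"wz": 0},{"x": 0,"y": -0.9,"z": 0,"wx": 0,"wy": 0,"wz": 0},{"x": 0,"y": -0.9,"z": 0,"wx": 0,"wy": 0,"wz": 0},{"x": 0,"y": -0.8,"z": 0,"wx": 0,"wy": 0,"wz": 0}]'

```text
clock: 9.47
ee_pos: [0.4713, -0.1763, 0.2584]
tool_rot: [-0.001, 0.713, 0.701, -0.007]
force: [0.7, -0.3, -6.1]
opening: 0.0088
```

```bash
python3 st.py
```

```text
t 9.4667 p [ 0.4713 -0.1763  0.2584] yaw_y -0.92 z [-0.0106 -0.009  -0.9999] F [ 0.7  -0.26 -6.08] T [ 0.14 -0.07  0.03] op 0.0088 j [ 0.64  0.57 -0.6   1.9   0.45  0.82 -0.22]
```

Request:
jog_arm --deltas '[{"x": 0.2,"y": -0.7,"z": -0.3,"wx": 0.08,"wy": -0.08,"wz": 0},{"x": 0.2,"y": -0.6,"z": -0.5,"wx": 0,"wy": 0,"wz": 0},{"x": 0,"y": -0.4,"z": -0.5,"wx": 0,"wy": 0,"wz": 0},{"x": 0,"y": -0.2,"z": -0.4,"wx": 0,"wy": 0,"wz": 0},{"x": 0,"y": 0,"z": -0.2,"wx": 0,"wy": 0,"wz": 0},{"x": 0,"y": 0,"z": 0,"wx": 0,"wy": 0,"wz": 0},{"x": 0,"y": 0,"z": 0,"wx": 0,"wy": 0,"wz": 0},{"x": 0,"y": 0,"z": 0,"wx": 0,"wy": 0,"wz": 0},{"x": 0,"y": 0,"z": 0,"wx": 0,"wy": 0,"wz": 0},{"x": 0,"y": 0,"z": 0,"wx": 0,"wy": 0,"wz": 0}]'

```text
clock: 10.3
ee_pos: [0.4767, -0.2273, 0.2113]
tool_rot: [-0.001, 0.714, 0.7, -0.003]
force: [0.2, -0.5, -6.6]
opening: 0.0089
```

```bash
python3 st.py
python3 - <<'E'
from h import *
a=cams.capture('top');b=cams.capture('side')
cv2.imwrite('pics/p3.png',np.vstack([crop(a,290,130,100,100,4),crop(b,225,180,100,100,4)])[:,:,::-1][:, :])
cv2.imwrite('pics/p3t.png',crop(a,290,130,100,80,6)[:,:,::-1])
cv2.imwrite('pics/p3s.png',crop(b,220,170,130,100,6)[:,:,::-1])
cv2.imwrite('pics/raw3t.png',a[:,:,::-1]);cv2.imwrite('pics/raw3s.png',b[:,:,::-1])
E
```

```text
t 10.3 p [ 0.4767 -0.2273  0.2113] yaw_y -1.11 z [-0.0065 -0.0031 -1.    ] F [ 0.21 -0.46 -6.61] T [ 0.12 -0.02  0.02] op 0.0089 j [ 0.7   0.67 -0.56  1.88  0.51  0.75 -0.18]
```

View pics/p3t.png

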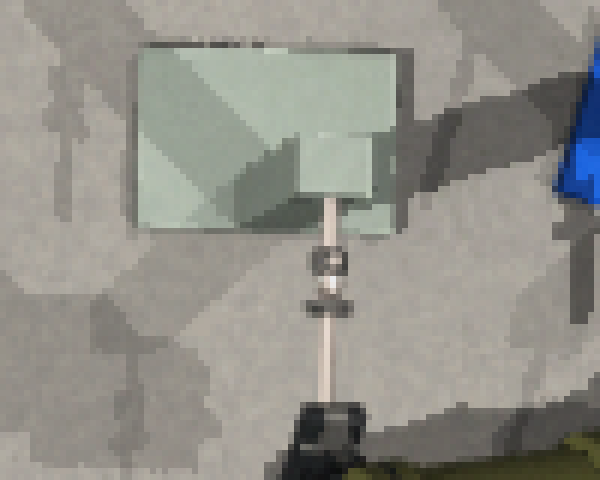

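View pics/p3s.png

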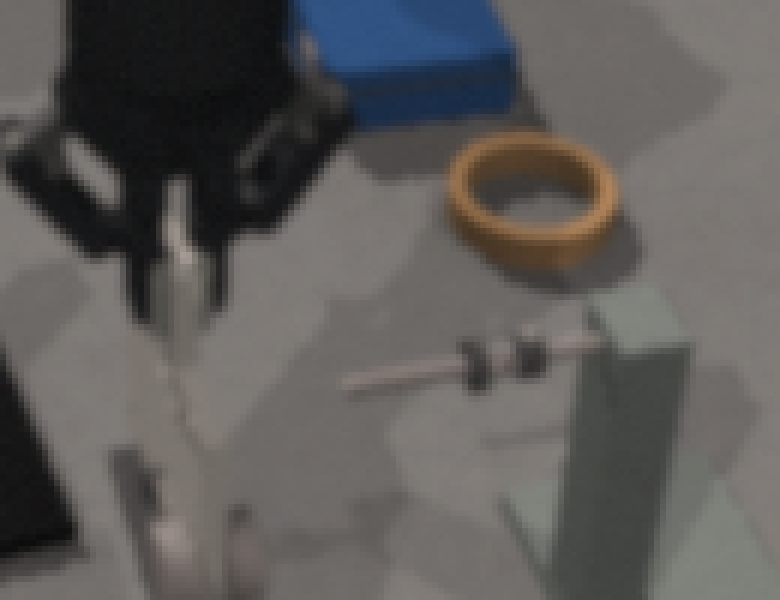

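Run:
```python
from h import *
from scipy.spatial.transform import Rotation as Ro
b=cv2.imread('pics/raw3s.png')
p=np.array([.4767,-.2273,.2113]);yaw=np.radians(-1.1);n=np.array([np.cos(yaw),np.sin(yaw),0]);w=np.array([-n[1],n[0],0])
P=lambda a,bb,z:p+n*a+w*bb+[0,0,z]
pts={'plate_top_near_front':P(-.005,-.06,-.026),'plate_top_near_back':P(.005,-.06,-.026),'tabtop_near_f':P(-.005,-.018,.019),'tabtop_near_b':P(.005,-.018,.019),'plate bot':P(-.005,-.06,-.126),'hole2':P(-.005,-.02,-.038),'hole1':P(-.005,-.04,-.038),'tabbase':P(-.005,-.018,-.026)}
x0,y0,k=225,190,10
im=cv2.resize(b[y0:y0+90,x0:x0+75],None,fx=8,fy=8,interpolation=cv2.INTER_CUBIC)[:600]
im=cv2.convertScaleAbs(im,alpha=1.8,beta=-60)
for kx,v in pts.items():
    u=proj('side',v)[0];print(kx,u.round(1)); cv2.circle(im,tuple(int(q) for q in ((u-[x0,y0])*8)),3,(0,0,255),-1)
cv2.imwrite('pics/c3.png',im)
```

```text
plate_top_near_front [253.9 243.9]
plate_top_near_back [258.5 243. ]
tabtop_near_f [249.1 215.1]
tabtop_near_b [253.7 214.4]
plate bot [253.7 274.8]
hole2 [249.4 235.1]
hole1 [251.6 241.3]
tabbase [249.2 230.5]
```

View pics/c3.png

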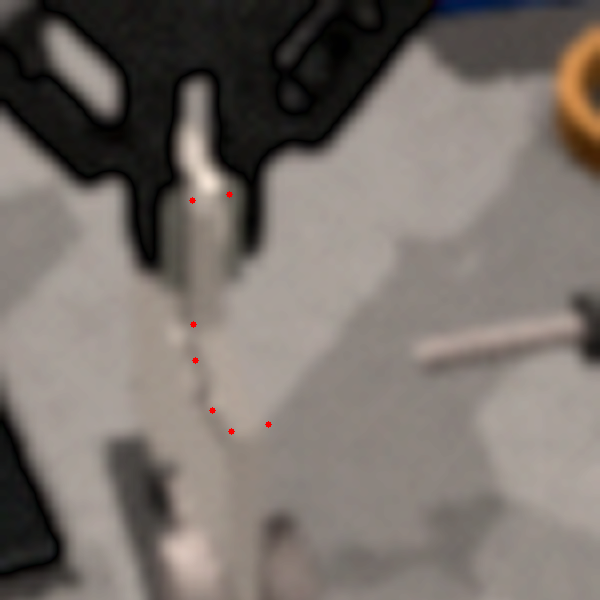

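Request:
jog_arm --deltas '[{"x": 0.3,"y": -0.1,"z": -0.1,"wx": 0.03,"wy": -0.06,"wz": 0.06},{"x": 0.3,"y": -0.1,"z": -0.1,"wx": 0,"wy": 0,"wz": 0},{"x": 0.2,"y": 0,"z": -0.05,"wx": 0,"wy": 0,"wz": 0},{"x": 0.2,"y": 0,"z": 0,"wx": 0,"wy": 0,"wz": 0},{"x": 0,"y": 0,"z": 0,"wx": 0,"wy": 0,"wz": 0},{"x": 0,"y": 0,"z": 0,"wx": 0,"wy": 0,"wz": 0},{"x": 0,"y": 0,"z": 0,"wx": 0,"wy": 0,"wz": 0},{"x": 0,"y": 0,"z": 0,"wx": 0,"wy": 0,"wz": 0},{"x": 0,"y": 0,"z": 0,"wx": 0,"wy": 0,"wz": 0},{"x": 0,"y": 0,"z": 0,"wx": 0,"wy": 0,"wz": 0}]'

```text
clock: 11.23
ee_pos: [0.5053, -0.233, 0.2045]
tool_rot: [0.001, 0.711, 0.703, 0.001]
force: [0.6, -0.7, -6.8]
opening: 0.0087
```

```bash
python3 st.py;python3 st.py
```

```text
t 11.2333 p [ 0.5053 -0.233   0.2045] yaw_y -0.71 z [ 0.0016 -0.     -1.    ] F [ 0.61 -0.75 -6.82] T [0.12 0.04 0.02] op 0.0087 j [ 0.68  0.71 -0.56  1.81  0.52  0.77 -0.16]
t 11.2333 p [ 0.5053 -0.233   0.2045] yaw_y -0.71 z [ 0.0016 -0.     -1.    ] F [ 0.61 -0.75 -6.82] T [0.12 0.04 0.02] op 0.0087 j [ 0.68  0.71 -0.56  1.81  0.52  0.77 -0.16]
```

```bash
cat > look.py <<'E'
import sys
from h import *
from cell import read_state
s=read_state();p=np.array(s['ee_pos'])
b=cams.capture('side')[:,:,::-1]; tag=sys.argv[1]; x0,y0,w,h,k=[int(v) for v in sys.argv[2:7]]
cv2.imwrite(f'pics/{tag}raw.png',b)
im=cv2.resize(b[y0:y0+h,x0:x0+w],None,fx=k,fy=k,interpolation=cv2.INTER_CUBIC); im=cv2.convertScaleAbs(im,alpha=1.8,beta=-60)
cv2.imwrite(f'pics/{tag}.png',im)
E
python3 look.py c4 240 190 75 75 8
```

```text
(no output)
```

View pics/c4.png

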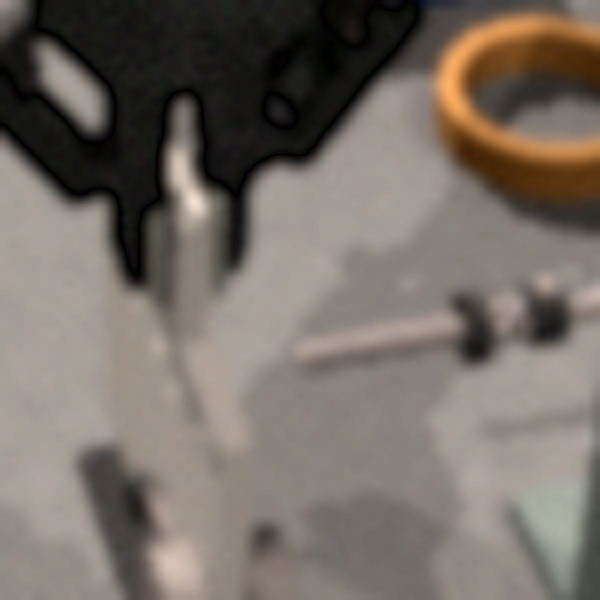

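Run:
```python
from h import *
p=np.array([.5053,-.2336,.2029])
for k,v in {'f':(-.005,-.06,-.026),'b':(.005,-.06,-.026),'tf':(-.005,-.018,.019),'tb':(.005,-.018,.019)}.items():
    print(k,((proj('side',p+v)[0]+[.9,.8]-[240,190])*8).round(0))
print('1mm y:',(proj('side',p+[0,.001,0])-proj('side',p))*8,'1mm z',(proj('side',p+[0,0,.001])-proj('side',p))*8)
b=cv2.imread('pics/c4raw.png')
for y in range(236,252): print(y,b[y,258:278].mean(axis=1).astype(int))
```

```text
f [232. 455.]
b [268. 448.]
tf [191. 227.]
tb [226. 221.]
1mm y: [[-1.03171283 -2.31572892]] 1mm z [[ 0.06923752 -2.70101036]]
236 [114 115 114 109 105 112 121 123 125 123 124 123 121 118 112 109 106 106
 105 100]
237 [115 116 115 115 107 108 117 122 124 123 123 123 120 114 110 106 105 106
 106 103]
238 [115 115 117 120 112 105 112 119 123 124 123 122 117 112 108 107 108 107
 106 105]
239 [115 115 117 120 113 104 107 117 122 124 122 120 113 107 107 107 108 107
 107 104]
240 [115 114 116 116 112 103 103 114 123 124 122 120 111 108 107 108 107 106
 106 106]
241 [116 115 115 116 112 105 101 111 120 123 123 120 113 109 108 107 107 106
 107 107]
242 [115 116 116 115 114 107 103 109 118 122 123 122 117 110 107 106 106 106
 108 107]
243 [115 116 116 115 114 112 110 111 117 121 122 123 118 112 107 106 107 106
 106 107]
244 [116 115 116 115 116 115 113 113 114 119 122 123 119 112 107 106 107 107
 105 106]
245 [116 115 115 115 115 114 111 110 110 114 119 120 117 112 107 106 106 106
 107 107]
246 [114 115 116 115 115 115 112 110 107 108 112 113 112 109 106 106 106 106
 106 107]
247 [114 115 115 116 116 114 114 111 105 103 108 108 109 108 107 106 106 106
 107 106]
248 [107 112 115 115 114 115 114 113 106 103 106 107 108 108 107 108 106 106
 105 106]
249 [ 95 104 111 115 116 114 115 115 110 107 108 108 107 108 108 108 107 107
 106 106]
250 [ 88  98 108 113 116 115 116 115 114 109 109 107 107 107 107 108 107 107
 107 106]
251 [ 89 102 109 114 116 116 116 115 113 111 108 109 108 107 107 107 107 107
 106 106]
```

Run:
```python
from h import *
p=np.array([.5053,-.2336,.2029])
b=cv2.imread('pics/c4raw.png')
x0,y0,k=245,215,14
im=cv2.resize(b[y0:y0+42,x0:x0+40],None,fx=k,fy=k,interpolation=cv2.INTER_NEAREST); im=cv2.convertScaleAbs(im,alpha=3,beta=-220)
q={}
for i,y in enumerate((-.04,-.02,0)): q[f'h{i+1}']=(-.005,y,-.038)
q.update(f=(-.005,-.06,-.026),b=(.005,-.06,-.026),tbf=(-.005,-.018,-.026),tbb=(.005,-.018,-.026),fb=(-.005,-.06,-.046))
for n,v in q.items():
    u=proj('side',p+v)[0]+[.9,.8]; print(n,u.round(1)); cv2.circle(im,tuple(int(a) for a in (u+.5-[x0,y0])*k),3,(0,0,255),-1)
cv2.imwrite('pics/c5.png',im)
```

```text
h1 [266.2 244.3]
h2 [263.6 238.1]
h3 [261.1 232.1]
f [269.1 246.9]
b [273.5 246. ]
tbf [263.4 233.6]
tbb [267.7 232.8]
fb [268.8 253.4]
```

View pics/c5.png

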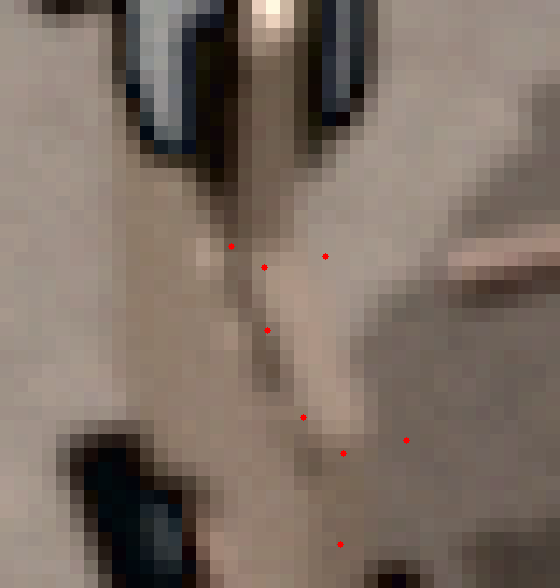

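Run:
```python
from h import *
t=cv2.imread('pics/top0.png').astype(float)
# pin is pinkish/bright: R-G
for y in list(range(163,168))+list(range(182,203)):
    r=t[y,338:352]; br=r.sum(axis=1)/3; bg=np.median(br); w=np.clip((r[:,2]-r[:,1]),0,None); w=np.where(w>np.median(w)+4,w-np.median(w),0)
    print(y,(338+(w*np.arange(14)).sum()/max(w.sum(),1e-6)).round(2),w.astype(int),br.astype(int)[3:10])
s=cv2.imread('pics/c4raw.png').astype(float)
for y in range(229,240): r=s[y,272:300]; print(y,(r[:,2]-r[:,1]).astype(int))
```

```text
163 344.48 [ 0  0  0  0  0  0 13 12  0  0  0  0  0  0] [ 68  80  86 183 171  87  66]
164 344.52 [ 0  0  0  0  0  0 15 16  0  0  0  0  0  0] [ 76  77  83 187 187  98  84]
165 344.47 [ 0  0  0  0  0  0 16 14  0  0  0  0  0  0] [ 76  77  83 191 187 108  98]
166 344.5 [ 0  0  0  0  0  0 16 16  0  0  0  0  0  0] [ 76  76  94 192 187 133 154]
167 344.48 [ 0  0  0  0  0  0 15 14  0  0  0  0  0  0] [ 85  98 133 195 186 136 160]
182 344.0 [0 0 0 0 0 0 6 0 0 0 0 0 0 0] [119  91  94 152 106  88  82]
183 344.0 [0 0 0 0 0 8 9 8 0 0 0 0 0 0] [151 149 154 203 150 149 144]
184 344.0 [0 0 0 0 0 7 9 7 0 0 0 0 0 0] [156 153 161 206 154 154 149]
185 343.96 [ 0  0  0  0  0  7 11  6  0  0  0  0  0  0] [153 152 163 206 151 153 151]
186 344.0 [ 0  0  0  0  0  7 11  7  0  0  0  0  0  0] [154 154 164 205 149 156 157]
187 344.09 [ 0  0  0  0  0  4 10  6  0  0  0  0  0  0] [157 156 164 202 143 156 158]
188 344.0 [0 0 0 0 0 7 6 7 0 0 0 0 0 0] [156 155 171 201 143 150 157]
189 343.83 [ 0  0  0  0  0 10  8  6  0  0  0  0  0  0] [156 159 172 200 140 151 159]
190 343.91 [0 0 0 0 0 8 9 6 0 0 0 0 0 0] [155 156 175 200
[... 929 characters left out ...]
5 6 6 5 7 7 7 7 5 3 2]
230 [5 4 5 5 5 5 5 4 4 5 4 5 4 5 6 6 7 6 8 8 8 8 9 8 8 7 4 2]
231 [ 5  4  4  4  4  5  4  5  5  6  6  7  7  8  9  8  9  8  9  9 10 10  9  8
  9  7  5  2]
232 [5 4 5 5 5 6 7 7 8 8 8 8 9 9 9 9 9 8 7 8 8 7 7 7 7 5 3 3]
233 [ 5  5  5  5  5  8  9  9  9 10  9  8  9  8  8  8  8  6  7  5  5  5  5  5
  4  3  2  2]
234 [5 6 5 5 6 7 8 8 7 8 7 6 6 5 6 6 4 4 5 4 4 4 5 3 3 4 2 2]
235 [5 4 4 4 6 6 6 6 6 6 6 5 5 5 4 3 4 4 4 5 5 4 3 4 4 4 4 4]
236 [4 3 3 4 5 5 4 4 4 5 4 5 3 3 4 4 4 4 5 4 4 4 4 4 5 4 4 4]
237 [4 3 4 3 4 3 4 5 4 4 5 4 4 4 4 5 5 4 4 3 4 3 3 3 4 4 4 5]
238 [4 5 4 4 4 4 4 4 4 4 4 4 5 4 3 4 4 4 4 4 4 4 3 4 4 4 5 4]
239 [4 5 5 4 3 4 4 4 4 4 4 5 4 5 4 3 4 3 4 4 5 5 4 4 4 5 4 4]
```

Run:
```python
from h import *
L=onz('top',(164.5,185.7),.108);R=onz('top',(202.6,195.2),.108);c=(L+R)/2
d=(R-L)/np.linalg.norm(R-L); print(c,np.degrees(np.arctan2(d[1],d[0])),np.linalg.norm(R-L))
e=onz('top',(186.3,191.0),.153); print('tab',e-d*.018)
tip=onz('top',(343.65,199.4),.165);root=onz('top',(344.6,162.7),.165);print(tip,root,np.linalg.norm(tip-root),np.degrees(np.arctan2(*(root-tip)[1::-1])))
p=np.array([.5053,-.2330,.2029])
print('tip side',proj('side',tip)); 
for v in [(-.005,-.06,-.026),(.005,-.06,-.026),(-.005,-.018,-.026)]: print(proj('side',p+v))
```

```text
[0.55780229 0.21712036 0.108     ] -103.41393922937038 0.11955753626656247
tab [0.55883027 0.21680546 0.153     ]
[ 0.53441069 -0.25183891  0.165     ] [ 0.63887217 -0.25440769  0.165     ] 0.10449305235886293 -1.4086621708122187
tip side [[276.89187516 233.93001002]]
[[268.07713452 245.89879249]]
[[272.53815583 245.00147672]]
[[262.44255973 232.64189018]]
```

Request:
jog_arm --deltas '[{"x": 0.12,"y": 0.05,"z": 0,"wx": 0,"wy": 0,"wz": -0.08},{"x": 0.12,"y": 0,"z": 0,"wx": 0,"wy": 0,"wz": 0},{"x": 0.12,"y": 0,"z": 0,"wx": 0,"wy": 0,"wz": 0},{"x": 0.12,"y": 0,"z": 0,"wx": 0,"wy": 0,"wz": 0},{"x": 0.12,"y": 0,"z": 0,"wx": 0,"wy": 0,"wz": 0},{"x": 0.12,"y": 0,"z": 0,"wx": 0,"wy": 0,"wz": 0},{"x": 0.12,"y": 0,"z": 0,"wx": 0,"wy": 0,"wz": 0},{"x": 0.08,"y": 0,"z": 0,"wx": 0,"wy": 0,"wz": 0},{"x": 0,"y": 0,"z": 0,"wx": 0,"wy": 0,"wz": 0},{"x": 0,"y": 0,"z": 0,"wx": 0,"wy": 0,"wz": 0}]'

```text
clock: 12.12
ee_pos: [0.5312, -0.2315, 0.2046]
tool_rot: [0.001, 0.715, 0.699, 0.001]
force: [0.2, 0.0, -7.1]
opening: 0.0087
```

```bash
python3 st.py; python3 look.py c6 245 190 75 75 8
```

```text
t 12.1167 p [ 0.5312 -0.2315  0.2046] yaw_y -1.24 z [ 2.1e-03  1.0e-04 -1.0e+00] F [ 0.21  0.02 -7.06] T [0.13 0.01 0.03] op 0.0087 j [ 0.65  0.73 -0.56  1.74  0.51  0.81 -0.17]
```

View pics/c6.png

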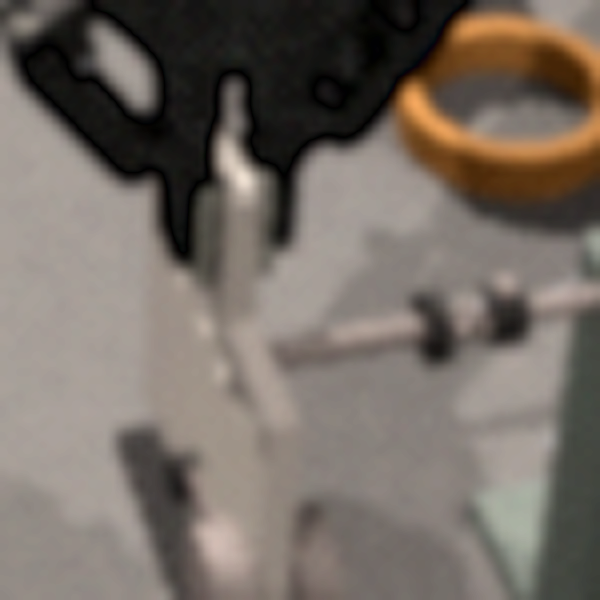

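Request:
jog_arm --deltas '[{"x": 0.08,"y": 0,"z": 0,"wx": 0,"wy": 0,"wz": 0},{"x": 0.08,"y": 0,"z": 0,"wx": 0,"wy": 0,"wz": 0},{"x": 0.08,"y": 0,"z": 0,"wx": 0,"wy": 0,"wz": 0},{"x": 0.08,"y": 0,"z": 0,"wx": 0,"wy": 0,"wz": 0},{"x": 0.08,"y": 0,"z": 0,"wx": 0,"wy": 0,"wz": 0},{"x": 0.08,"y": 0,"z": 0,"wx": 0,"wy": 0,"wz": 0},{"x": 0.08,"y": 0,"z": 0,"wx": 0,"wy": 0,"wz": 0},{"x": 0,"y": 0,"z": 0,"wx": 0,"wy": 0,"wz": 0},{"x": 0,"y": 0,"z": 0,"wx": 0,"wy": 0,"wz": 0},{"x": 0,"y": 0,"z": 0,"wx": 0,"wy": 0,"wz": 0}]'

```text
clock: 13.0
ee_pos: [0.5461, -0.2318, 0.2044]
tool_rot: [0.0, 0.715, 0.699, 0.0]
force: [-1.0, -1.2, -5.9]
opening: 0.0089
```

```bash
python3 st.py; python3 look.py c7 245 190 75 75 8
```

```text
t 13.0 p [ 0.5461 -0.2318  0.2044] yaw_y -1.26 z [ 1.2e-03 -2.0e-04 -1.0e+00] F [-1.01 -1.22 -5.91] T [ 0.1  -0.02  0.04] op 0.0089 j [ 0.64  0.75 -0.56  1.7   0.51  0.84 -0.17]
```

View pics/c7.png

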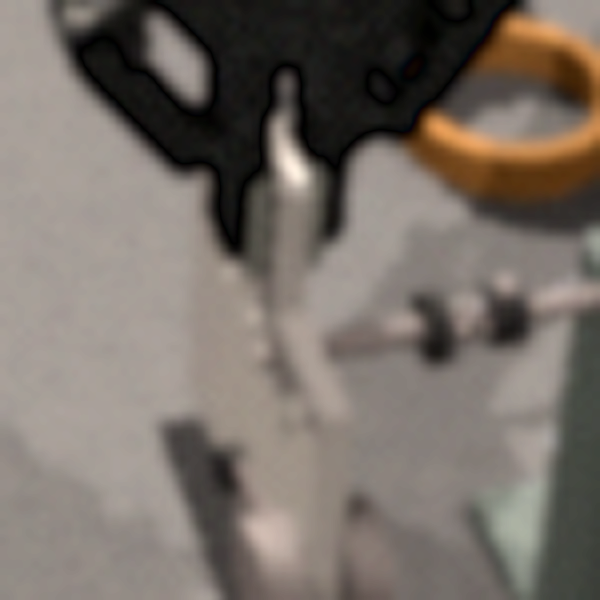

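Request:
jog_arm --deltas '[{"x": 0.08,"y": -0.02,"z": 0.02,"wx": 0,"wy": 0,"wz": 0},{"x": 0.08,"y": 0,"z": 0,"wx": 0,"wy": 0,"wz": 0},{"x": 0.08,"y": 0,"z": 0,"wx": 0,"wy": 0,"wz": 0},{"x": 0.08,"y": 0,"z": 0,"wx": 0,"wy": 0,"wz": 0},{"x": 0.08,"y": 0,"z": 0,"wx": 0,"wy": 0,"wz": 0},{"x": 0.08,"y": 0,"z": 0,"wx": 0,"wy": 0,"wz": 0},{"x": 0.08,"y": 0,"z": 0,"wx": 0,"wy": 0,"wz": 0},{"x": 0,"y": 0,"z": 0,"wx": 0,"wy": 0,"wz": 0},{"x": 0,"y": 0,"z": 0,"wx": 0,"wy": 0,"wz": 0},{"x": 0,"y": 0,"z": 0,"wx": 0,"wy": 0,"wz": 0}]'

```text
clock: 13.88
ee_pos: [0.5616, -0.2321, 0.2048]
tool_rot: [0.0, 0.715, 0.699, 0.0]
force: [0.8, -0.7, -6.8]
opening: 0.0089
```

```bash
python3 st.py; python3 look.py c8 245 190 75 75 8
```

```text
t 13.8833 p [ 0.5616 -0.2321  0.2048] yaw_y -1.25 z [ 1.e-03  3.e-04 -1.e+00] F [ 0.77 -0.74 -6.79] T [ 0.04 -0.01  0.04] op 0.0089 j [ 0.62  0.77 -0.56  1.66  0.5   0.86 -0.16]
```

View pics/c8.png

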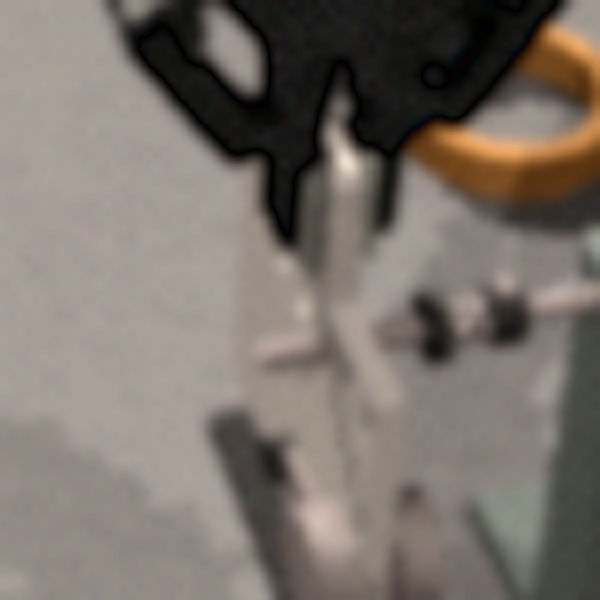

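Request:
jog_arm --deltas '[{"x": 0.06,"y": -0.02,"z": 0,"wx": 0,"wy": 0,"wz": 0},{"x": 0.06,"y": 0,"z": 0,"wx": 0,"wy": 0,"wz": 0},{"x": 0.06,"y": 0,"z": 0,"wx": 0,"wy": 0,"wz": 0},{"x": 0.06,"y": 0,"z": 0,"wx": 0,"wy": 0,"wz": 0},{"x": 0.06,"y": 0,"z": 0,"wx": 0,"wy": 0,"wz": 0},{"x": 0.06,"y": 0,"z": 0,"wx": 0,"wy": 0,"wz": 0},{"x": 0.05,"y": 0,"z": 0,"wx": 0,"wy": 0,"wz": 0},{"x": 0,"y": 0,"z": 0,"wx": 0,"wy": 0,"wz": 0},{"x": 0,"y": 0,"z": 0,"wx": 0,"wy": 0,"wz": 0},{"x": 0,"y": 0,"z": 0,"wx": 0,"wy": 0,"wz": 0}]'

```text
clock: 14.77
ee_pos: [0.5726, -0.2327, 0.2047]
tool_rot: [0.0, 0.715, 0.699, 0.0]
force: [-0.5, -0.3, -7.4]
opening: 0.0089
```

```bash
python3 st.py
```

```text
t 14.7667 p [ 0.5726 -0.2327  0.2047] yaw_y -1.26 z [ 4.e-04  3.e-04 -1.e+00] F [-0.45 -0.26 -7.44] T [ 0.15 -0.01 -0.02] op 0.0089 j [ 0.61  0.78 -0.56  1.62  0.5   0.88 -0.16]
```

Request:
jog_arm --deltas '[{"x": 0.02,"y": 0,"z": 0,"wx": 0,"wy": 0,"wz": 0},{"x": 0.02,"y": 0,"z": 0,"wx": 0,"wy": 0,"wz": 0},{"x": 0.02,"y": 0,"z": 0,"wx": 0,"wy": 0,"wz": 0},{"x": 0.02,"y": 0,"z": 0,"wx": 0,"wy": 0,"wz": 0},{"x": 0.02,"y": 0,"z": 0,"wx": 0,"wy": 0,"wz": 0},{"x": 0.02,"y": 0,"z": 0,"wx": 0,"wy": 0,"wz": 0},{"x": 0,"y": 0,"z": 0,"wx": 0,"wy": 0,"wz": 0},{"x": 0,"y": 0,"z": 0,"wx": 0,"wy": 0,"wz": 0},{"x": 0,"y": 0,"z": 0,"wx": 0,"wy": 0,"wz": 0},{"x": 0,"y": 0,"z": 0,"wx": 0,"wy": 0,"wz": 0}]'

```text
clock: 15.6
ee_pos: [0.5755, -0.2328, 0.2046]
tool_rot: [-0.0, 0.715, 0.699, 0.0]
force: [0.6, -0.9, -6.9]
opening: 0.0087
```

```bash
python3 st.py
```

```text
t 15.6 p [ 0.5755 -0.2328  0.2046] yaw_y -1.26 z [-2.e-04  3.e-04 -1.e+00] F [ 0.63 -0.9  -6.88] T [0.17 0.05 0.01] op 0.0087 j [ 0.61  0.78 -0.55  1.61  0.5   0.89 -0.15]
```

Request:
jog_arm --deltas '[{"x": 0.02,"y": 0,"z": 0,"wx": 0,"wy": 0,"wz": 0},{"x": 0.02,"y": 0,"z": 0,"wx": 0,"wy": 0,"wz": 0},{"x": 0.02,"y": 0,"z": 0,"wx": 0,"wy": 0,"wz": 0},{"x": 0.02,"y": 0,"z": 0,"wx": 0,"wy": 0,"wz": 0},{"x": 0.02,"y": 0,"z": 0,"wx": 0,"wy": 0,"wz": 0},{"x": 0,"y": 0,"z": 0,"wx": 0,"wy": 0,"wz": 0},{"x": 0,"y": 0,"z": 0,"wx": 0,"wy": 0,"wz": 0},{"x": 0,"y": 0,"z": 0,"wx": 0,"wy": 0,"wz": 0},{"x": 0,"y": 0,"z": 0,"wx": 0,"wy": 0,"wz": 0},{"x": 0,"y": 0,"z": 0,"wx": 0,"wy": 0,"wz": 0}]'

```text
clock: 16.43
ee_pos: [0.5783, -0.2328, 0.2046]
tool_rot: [-0.0, 0.715, 0.699, -0.0]
force: [0.2, -0.1, -7.1]
opening: 0.009
```

```bash
python3 st.py
```

```text
t 16.4333 p [ 0.5783 -0.2328  0.2046] yaw_y -1.26 z [-3.e-04  3.e-04 -1.e+00] F [ 0.15 -0.12 -7.13] T [ 0.13  0.04 -0.02] op 0.009 j [ 0.61  0.79 -0.55  1.6   0.5   0.9  -0.15]
```

Request:
jog_arm --deltas '[{"x": 0.02,"y": 0,"z": 0,"wx": 0,"wy": 0,"wz": 0},{"x": 0.02,"y": 0,"z": 0,"wx": 0,"wy": 0,"wz": 0},{"x": 0.02,"y": 0,"z": 0,"wx": 0,"wy": 0,"wz": 0},{"x": 0.02,"y": 0,"z": 0,"wx": 0,"wy": 0,"wz": 0},{"x": 0,"y": 0,"z": 0,"wx": 0,"wy": 0,"wz": 0},{"x": 0,"y": 0,"z": 0,"wx": 0,"wy": 0,"wz": 0},{"x": 0,"y": 0,"z": 0,"wx": 0,"wy": 0,"wz": 0},{"x": 0,"y": 0,"z": 0,"wx": 0,"wy": 0,"wz": 0},{"x": 0,"y": 0,"z": 0,"wx": 0,"wy": 0,"wz": 0},{"x": 0,"y": 0,"z": 0,"wx": 0,"wy": 0,"wz": 0}]'

```text
clock: 17.27
ee_pos: [0.5804, -0.2328, 0.2046]
tool_rot: [-0.0, 0.715, 0.699, -0.0]
force: [0.4, -0.3, -6.6]
opening: 0.009
```

```bash
python3 st.py; python3 look.py c9 260 190 75 75 8
```

```text
t 17.2667 p [ 0.5804 -0.2328  0.2046] yaw_y -1.27 z [-4.e-04  3.e-04 -1.e+00] F [ 0.43 -0.35 -6.63] T [ 0.06 -0.01 -0.03] op 0.009 j [ 0.61  0.79 -0.55  1.6   0.5   0.9  -0.15]
```

View pics/c9.png

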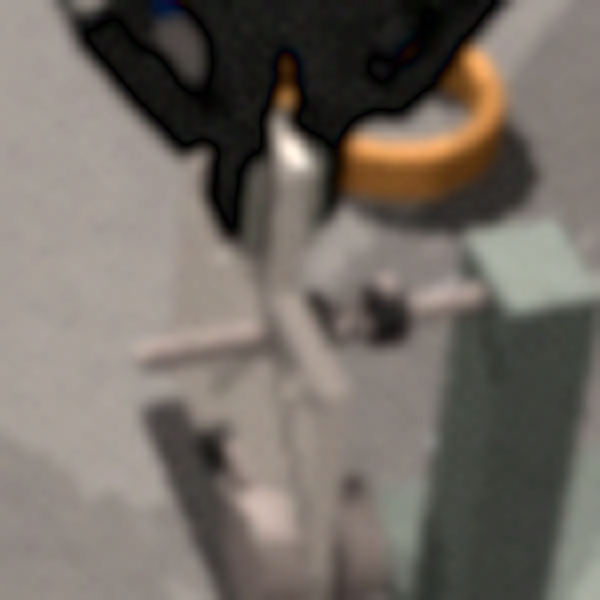

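Request:
jog_arm --deltas '[{"x": 0.02,"y": 0,"z": 0,"wx": 0,"wy": 0,"wz": 0},{"x": 0.02,"y": 0,"z": 0,"wx": 0,"wy": 0,"wz": 0},{"x": 0.02,"y": 0,"z": 0,"wx": 0,"wy": 0,"wz": 0},{"x": 0.02,"y": 0,"z": 0,"wx": 0,"wy": 0,"wz": 0},{"x": 0,"y": 0,"z": 0,"wx": 0,"wy": 0,"wz": 0},{"x": 0,"y": 0,"z": 0,"wx": 0,"wy": 0,"wz": 0},{"x": 0,"y": 0,"z": 0,"wx": 0,"wy": 0,"wz": 0},{"x": 0,"y": 0,"z": 0,"wx": 0,"wy": 0,"wz": 0},{"x": 0,"y": 0,"z": 0,"wx": 0,"wy": 0,"wz": 0},{"x": 0,"y": 0,"z": 0,"wx": 0,"wy": 0,"wz": 0}]'

```text
clock: 18.15
ee_pos: [0.5812, -0.2328, 0.2043]
tool_rot: [-0.001, 0.715, 0.699, -0.001]
force: [-0.8, -0.3, -7.0]
opening: 0.0091
```

```bash
python3 st.py
```

```text
t 18.15 p [ 0.5812 -0.2328  0.2043] yaw_y -1.28 z [-3.6e-03  2.0e-04 -1.0e+00] F [-0.85 -0.35 -7.  ] T [0.15 0.25 0.05] op 0.0091 j [ 0.6   0.79 -0.55  1.59  0.5   0.9  -0.15]
```

Request:
jog_arm --deltas '[{"x": 0,"y": 0,"z": 0,"wx": 0,"wy": 0,"wz": 0},{"x": 0,"y": 0,"z": 0,"wx": 0,"wy": 0,"wz": 0},{"x": 0,"y": 0,"z": 0,"wx": 0,"wy": 0,"wz": 0},{"x": 0,"y": 0,"z": 0,"wx": 0,"wy": 0,"wz": 0},{"x": 0,"y": 0,"z": 0,"wx": 0,"wy": 0,"wz": 0},{"x": 0,"y": 0,"z": 0,"wx": 0,"wy": 0,"wz": 0},{"x": 0,"y": 0,"z": 0,"wx": 0,"wy": 0,"wz": 0},{"x": 0,"y": 0,"z": 0,"wx": 0,"wy": 0,"wz": 0},{"x": 0,"y": 0,"z": 0,"wx": 0,"wy": 0,"wz": 0},{"x": 0,"y": 0,"z": 0,"wx": 0,"wy": 0,"wz": 0}]'

```text
clock: 18.98
ee_pos: [0.5812, -0.2328, 0.2043]
tool_rot: [-0.001, 0.715, 0.699, -0.001]
force: [-0.2, 0.4, -6.5]
opening: 0.0085
```

```bash
python3 st.py
```

```text
t 18.9833 p [ 0.5812 -0.2328  0.2043] yaw_y -1.28 z [-3.6e-03  2.0e-04 -1.0e+00] F [-0.17  0.39 -6.49] T [ 0.13  0.17 -0.04] op 0.0085 j [ 0.6   0.79 -0.55  1.59  0.5   0.9  -0.15]
```

Request:
jog_arm --deltas '[{"x": 0.04,"y": 0,"z": 0,"wx": 0,"wy": -0.03,"wz": 0},{"x": 0.04,"y": 0,"z": 0,"wx": 0,"wy": 0,"wz": 0},{"x": 0.04,"y": 0,"z": 0,"wx": 0,"wy": 0,"wz": 0},{"x": 0.04,"y": 0,"z": 0,"wx": 0,"wy": 0,"wz": 0},{"x": 0.04,"y": 0,"z": 0,"wx": 0,"wy": 0,"wz": 0},{"x": 0.04,"y": 0,"z": 0,"wx": 0,"wy": 0,"wz": 0},{"x": 0.04,"y": 0,"z": 0,"wx": 0,"wy": 0,"wz": 0},{"x": 0.04,"y": 0,"z": 0,"wx": 0,"wy": 0,"wz": 0},{"x": 0.04,"y": 0,"z": 0,"wx": 0,"wy": 0,"wz": 0},{"x": 0.04,"y": 0,"z": 0,"wx": 0,"wy": 0,"wz": 0}]'

```text
clock: 19.82
ee_pos: [0.5836, -0.233, 0.2035]
tool_rot: [-0.007, 0.716, 0.698, -0.007]
force: [-6.2, 0.7, -3.0]
opening: 0.009
```

```bash
python3 st.py
```

```text
t 19.8167 p [ 0.5836 -0.233   0.2035] yaw_y -1.39 z [-1.970e-02 -3.000e-04 -9.998e-01] F [-6.22  0.7  -3.04] T [ 0.24  1.32 -0.13] op 0.009 j [ 0.6   0.8  -0.55  1.57  0.49  0.93 -0.15]
```

Request:
jog_arm --deltas '[{"x": 0.05,"y": 0,"z": 0.01,"wx": 0,"wy": -0.03,"wz": 0},{"x": 0.05,"y": 0,"z": 0.01,"wx": 0,"wy": -0.03,"wz": 0},{"x": 0.05,"y": 0,"z": 0.01,"wx": 0,"wy": -0.03,"wz": 0},{"x": 0.05,"y": 0,"z": 0.01,"wx": 0,"wy": -0.03,"wz": 0},{"x": 0.05,"y": 0,"z": 0.01,"wx": 0,"wy": -0.03,"wz": 0},{"x": 0.04,"y": 0,"z": 0,"wx": 0,"wy": -0.03,"wz": 0},{"x": 0.04,"y": 0,"z": 0,"wx": 0,"wy": -0.03,"wz": 0},{"x": 0.04,"y": 0,"z": 0,"wx": 0,"wy": -0.03,"wz": 0},{"x": 0.04,"y": 0,"z": 0,"wx": 0,"wy": -0.03,"wz": 0},{"x": 0.04,"y": 0,"z": 0,"wx": 0,"wy": -0.03,"wz": 0}]'

```text
clock: 20.65
ee_pos: [0.5837, -0.2329, 0.2035]
tool_rot: [-0.005, 0.716, 0.698, -0.006]
force: [-6.1, 1.5, -1.7]
opening: 0.0089
```

```bash
python3 st.py
```

```text
t 20.65 p [ 0.5837 -0.2329  0.2035] yaw_y -1.53 z [-1.540e-02 -6.000e-04 -9.999e-01] F [-6.12  1.47 -1.71] T [ 0.27  1.4  -0.09] op 0.0089 j [ 0.6   0.8  -0.55  1.58  0.49  0.92 -0.15]
```

Request:
jog_arm --deltas '[{"x": 0.06,"y": 0,"z": 0.03,"wx": 0,"wy": -0.04,"wz": 0},{"x": 0.06,"y": 0,"z": 0.03,"wx": 0,"wy": -0.04,"wz": 0},{"x": 0.06,"y": 0,"z": 0.03,"wx": 0,"wy": -0.04,"wz": 0},{"x": 0.06,"y": 0,"z": 0.03,"wx": 0,"wy": -0.05,"wz": 0},{"x": 0.06,"y": 0,"z": 0.03,"wx": 0,"wy": -0.05,"wz": 0},{"x": 0.06,"y": 0,"z": 0.03,"wx": 0,"wy": -0.05,"wz": 0},{"x": 0.06,"y": 0,"z": 0.03,"wx": 0,"wy": -0.05,"wz": 0},{"x": 0.06,"y": 0,"z": 0.03,"wx": 0,"wy": -0.05,"wz": 0},{"x": 0.06,"y": 0,"z": 0.03,"wx": 0,"wy": -0.05,"wz": 0},{"x": 0.06,"y": 0,"z": 0.03,"wx": 0,"wy": -0.05,"wz": 0}]'

```text
clock: 21.48
ee_pos: [0.5833, -0.2331, 0.2035]
tool_rot: [-0.002, 0.717, 0.697, -0.001]
force: [-5.5, 0.5, -5.9]
opening: 0.0085
```

```bash
python3 st.py
```

```text
t 21.4833 p [ 0.5833 -0.2331  0.2035] yaw_y -1.63 z [-0.0035  0.0016 -1.    ] F [-5.52  0.52 -5.87] T [ 0.22  1.33 -0.09] op 0.0085 j [ 0.6   0.79 -0.55  1.59  0.49  0.91 -0.16]
```

Request:
jog_arm --deltas '[{"x": 0.08,"y": 0,"z": 0.03,"wx": 0,"wy": -0.04,"wz": 0.02},{"x": 0.09,"y": 0,"z": 0.03,"wx": 0,"wy": -0.04,"wz": 0.02},{"x": 0.1,"y": 0,"z": 0.03,"wx": 0,"wy": -0.04,"wz": 0.02},{"x": 0.1,"y": 0,"z": 0.03,"wx": 0,"wy": -0.04,"wz": 0.02},{"x": 0.1,"y": 0,"z": 0.03,"wx": 0,"wy": -0.04,"wz": 0.02},{"x": 0.1,"y": 0,"z": 0.03,"wx": 0,"wy": -0.04,"wz": 0.02},{"x": 0.1,"y": 0,"z": 0.03,"wx": 0,"wy": -0.04,"wz": 0},{"x": 0.1,"y": 0,"z": 0.03,"wx": 0,"wy": -0.04,"wz": 0},{"x": 0.1,"y": 0,"z": 0.03,"wx": 0,"wy": -0.04,"wz": 0},{"x": 0.1,"y": 0,"z": 0.03,"wx": 0,"wy": -0.04,"wz": 0}]'

```text
clock: 22.32
ee_pos: [0.5843, -0.2332, 0.2036]
tool_rot: [-0.007, 0.714, 0.7, -0.005]
force: [-8.3, 0.3, -3.2]
opening: 0.0088
```

```bash
python3 st.py
```

```text
t 22.3167 p [ 0.5843 -0.2332  0.2036] yaw_y -1.1 z [-0.0179  0.0033 -0.9998] F [-8.3   0.28 -3.22] T [ 0.31  1.74 -0.12] op 0.0088 j [ 0.6   0.8  -0.55  1.57  0.49  0.93 -0.14]
```

Request:
jog_arm --deltas '[{"x": 0.11,"y": 0,"z": 0.03,"wx": -0.01,"wy": -0.06,"wz": 0},{"x": 0.12,"y": 0,"z": 0.03,"wx": -0.01,"wy": -0.06,"wz": 0},{"x": 0.12,"y": 0,"z": 0.03,"wx": -0.01,"wy": -0.06,"wz": 0},{"x": 0.13,"y": 0,"z": 0.03,"wx": 0,"wy": -0.06,"wz": 0},{"x": 0.13,"y": 0,"z": 0.03,"wx": 0,"wy": -0.06,"wz": 0},{"x": 0.13,"y": 0,"z": 0.03,"wx": 0,"wy": -0.06,"wz": 0},{"x": 0.13,"y": 0,"z": 0.03,"wx": 0,"wy": -0.06,"wz": 0},{"x": 0.13,"y": 0,"z": 0.03,"wx": 0,"wy": -0.06,"wz": 0},{"x": 0.13,"y": 0,"z": 0.03,"wx": 0,"wy": -0.06,"wz": 0},{"x": 0.13,"y": 0,"z": 0.03,"wx": 0,"wy": -0.06,"wz": 0}]'

```text
clock: 23.15
ee_pos: [0.5855, -0.2331, 0.2036]
tool_rot: [-0.01, 0.716, 0.698, -0.009]
force: [-9.9, 0.7, -2.1]
opening: 0.0087
```

```bash
python3 st.py
```

```text
t 23.15 p [ 0.5855 -0.2331  0.2036] yaw_y -1.43 z [-0.0275  0.0017 -0.9996] F [-9.95  0.74 -2.13] T [ 0.3   2.15 -0.18] op 0.0087 j [ 0.59  0.81 -0.55  1.56  0.49  0.95 -0.15]
```

Request:
jog_arm --deltas '[{"x": 0.14,"y": 0,"z": 0.04,"wx": 0,"wy": -0.08,"wz": 0},{"x": 0.14,"y": 0,"z": 0.04,"wx": 0,"wy": -0.08,"wz": 0},{"x": 0.14,"y": 0,"z": 0.04,"wx": 0,"wy": -0.08,"wz": 0},{"x": 0.14,"y": 0,"z": 0.04,"wx": 0,"wy": -0.08,"wz": 0},{"x": 0.14,"y": 0,"z": 0.04,"wx": 0,"wy": -0.08,"wz": 0},{"x": 0.14,"y": 0,"z": 0.04,"wx": 0,"wy": -0.08,"wz": 0},{"x": 0.14,"y": 0,"z": 0.04,"wx": 0,"wy": -0.08,"wz": 0},{"x": 0.14,"y": 0,"z": 0.04,"wx": 0,"wy": -0.08,"wz": 0},{"x": 0.14,"y": 0,"z": 0.04,"wx": 0,"wy": -0.08,"wz": 0},{"x": 0.14,"y": 0,"z": 0.04,"wx": 0,"wy": -0.08,"wz": 0}]'

```text
clock: 23.98
ee_pos: [0.5857, -0.2331, 0.2036]
tool_rot: [-0.011, 0.718, 0.696, -0.008]
force: [-9.9, 0.8, -2.0]
opening: 0.0086
```

```bash
python3 st.py
```

```text
t 23.9833 p [ 0.5857 -0.2331  0.2036] yaw_y -1.75 z [-0.0263  0.0041 -0.9996] F [-9.9   0.77 -1.96] T [ 0.35  2.21 -0.15] op 0.0086 j [ 0.59  0.81 -0.55  1.56  0.49  0.95 -0.15]
```

Request:
jog_arm --deltas '[{"x": 0.09,"y": 0,"z": 0.02,"wx": -0.02,"wy": -0.08,"wz": 0.04},{"x": 0.06,"y": 0,"z": 0.02,"wx": -0.02,"wy": -0.08,"wz": 0.04},{"x": 0.04,"y": 0,"z": 0,"wx": 0,"wy": -0.06,"wz": 0},{"x": 0.02,"y": 0,"z": 0,"wx": 0,"wy": -0.05,"wz": 0},{"x": 0,"y": 0,"z": 0,"wx": 0,"wy": -0.04,"wz": 0},{"x": 0,"y": 0,"z": 0,"wx": 0,"wy": -0.03,"wz": 0},{"x": 0,"y": 0,"z": 0,"wx": 0,"wy": 0,"wz": 0},{"x": 0,"y": 0,"z": 0,"wx": 0,"wy": 0,"wz": 0},{"x": 0,"y": 0,"z": 0,"wx": 0,"wy": 0,"wz": 0},{"x": 0,"y": 0,"z": 0,"wx": 0,"wy": 0,"wz": 0}]'

```text
clock: 24.82
ee_pos: [0.5832, -0.233, 0.2035]
tool_rot: [-0.003, 0.715, 0.699, -0.003]
force: [-3.9, 0.4, -3.3]
opening: 0.0087
```

```bash
python3 st.py
```

```text
t 24.8167 p [ 0.5832 -0.233   0.2035] yaw_y -1.32 z [-8.2e-03 -4.0e-04 -1.0e+00] F [-3.92  0.37 -3.28] T [ 0.18  1.01 -0.01] op 0.0087 j [ 0.6   0.8  -0.55  1.58  0.5   0.91 -0.15]
```

Request:
jog_arm --deltas '[{"x": -0.02,"y": 0,"z": 0,"wx": 0,"wy": -0.05,"wz": 0},{"x": -0.02,"y": 0,"z": 0,"wx": 0,"wy": -0.05,"wz": 0},{"x": -0.01,"y": 0,"z": 0,"wx": 0,"wy": -0.03,"wz": 0},{"x": 0,"y": 0,"z": 0,"wx": 0,"wy": 0,"wz": 0},{"x": 0,"y": 0,"z": 0,"wx": 0,"wy": 0,"wz": 0},{"x": 0,"y": 0,"z": 0,"wx": 0,"wy": 0,"wz": 0},{"x": 0,"y": 0,"z": 0,"wx": 0,"wy": 0,"wz": 0},{"x": 0,"y": 0,"z": 0,"wx": 0,"wy": 0,"wz": 0},{"x": 0,"y": 0,"z": 0,"wx": 0,"wy": 0,"wz": 0},{"x": 0,"y": 0,"z": 0,"wx": 0,"wy": 0,"wz": 0}]'

```text
clock: 25.65
ee_pos: [0.5826, -0.233, 0.2035]
tool_rot: [0.003, 0.715, 0.699, 0.003]
force: [-3.4, -0.3, -3.5]
opening: 0.0088
```

```bash
python3 st.py
```

```text
t 25.65 p [ 0.5826 -0.233   0.2035] yaw_y -1.3 z [ 8.1e-03 -4.0e-04 -1.0e+00] F [-3.42 -0.26 -3.5 ] T [ 0.23  0.96 -0.  ] op 0.0088 j [ 0.61  0.79 -0.55  1.6   0.5   0.89 -0.16]
```

Request:
jog_arm --deltas '[{"x": -0.02,"y": 0,"z": -0.02,"wx": 0,"wy": 0.04,"wz": 0},{"x": -0.02,"y": 0,"z": -0.01,"wx": 0,"wy": 0.02,"wz": 0},{"x": -0.01,"y": 0,"z": 0,"wx": 0,"wy": 0,"wz": 0},{"x": 0,"y": 0,"z": 0,"wx": 0,"wy": 0,"wz": 0},{"x": 0,"y": 0,"z": 0,"wx": 0,"wy": 0,"wz": 0},{"x": 0,"y": 0,"z": 0,"wx": 0,"wy": 0,"wz": 0},{"x": 0,"y": 0,"z": 0,"wx": 0,"wy": 0,"wz": 0},{"x": 0,"y": 0,"z": 0,"wx": 0,"wy": 0,"wz": 0},{"x": 0,"y": 0,"z": 0,"wx": 0,"wy": 0,"wz": 0},{"x": 0,"y": 0,"z": 0,"wx": 0,"wy": 0,"wz": 0}]'

```text
clock: 26.48
ee_pos: [0.5826, -0.233, 0.2034]
tool_rot: [0.002, 0.715, 0.699, 0.001]
force: [-3.3, 0.9, -2.5]
opening: 0.0089
```

```bash
python3 st.py
```

```text
t 26.4833 p [ 0.5826 -0.233   0.2034] yaw_y -1.29 z [ 4.5e-03 -7.0e-04 -1.0e+00] F [-3.33  0.89 -2.49] T [ 0.18  0.81 -0.03] op 0.0089 j [ 0.6   0.79 -0.55  1.6   0.5   0.89 -0.16]
```

Request:
jog_arm --deltas '[{"x": -0.05,"y": 0,"z": -0.02,"wx": 0,"wy": 0.03,"wz": 0},{"x": -0.04,"y": 0,"z": -0.02,"wx": 0,"wy": 0.02,"wz": 0},{"x": -0.03,"y": 0,"z": -0.02,"wx": 0,"wy": 0,"wz": 0},{"x": 0,"y": 0,"z": 0,"wx": 0,"wy": 0,"wz": 0},{"x": 0,"y": 0,"z": 0,"wx": 0,"wy": 0,"wz": 0},{"x": 0,"y": 0,"z": 0,"wx": 0,"wy": 0,"wz": 0},{"x": 0,"y": 0,"z": 0,"wx": 0,"wy": 0,"wz": 0},{"x": 0,"y": 0,"z": 0,"wx": 0,"wy": 0,"wz": 0},{"x": 0,"y": 0,"z": 0,"wx": 0,"wy": 0,"wz": 0},{"x": 0,"y": 0,"z": 0,"wx": 0,"wy": 0,"wz": 0}]'

```text
clock: 27.32
ee_pos: [0.5822, -0.233, 0.2033]
tool_rot: [0.002, 0.715, 0.699, 0.002]
force: [-2.4, 0.4, -3.2]
opening: 0.0086
```

```bash
python3 st.py
```

```text
t 27.3167 p [ 0.5822 -0.233   0.2033] yaw_y -1.28 z [ 0.0055 -0.0013 -1.    ] F [-2.41  0.41 -3.15] T [ 0.13  0.5  -0.01] op 0.0086 j [ 0.61  0.79 -0.55  1.6   0.5   0.89 -0.16]
```

Request:
jog_arm --deltas '[{"x": -0.05,"y": 0,"z": -0.04,"wx": 0.01,"wy": 0.04,"wz": 0},{"x": -0.04,"y": 0,"z": -0.04,"wx": 0,"wy": 0.03,"wz": 0},{"x": 0,"y": 0,"z": -0.04,"wx": 0,"wy": 0.02,"wz": 0},{"x": 0,"y": 0,"z": -0.03,"wx": 0,"wy": 0,"wz": 0},{"x": 0,"y": 0,"z": 0,"wx": 0,"wy": 0,"wz": 0},{"x": 0,"y": 0,"z": 0,"wx": 0,"wy": 0,"wz": 0},{"x": 0,"y": 0,"z": 0,"wx": 0,"wy": 0,"wz": 0},{"x": 0,"y": 0,"z": 0,"wx": 0,"wy": 0,"wz": 0},{"x": 0,"y": 0,"z": 0,"wx": 0,"wy": 0,"wz": 0},{"x": 0,"y": 0,"z": 0,"wx": 0,"wy": 0,"wz": 0}]'

```text
clock: 28.15
ee_pos: [0.5823, -0.233, 0.2032]
tool_rot: [0.001, 0.715, 0.699, -0.0]
force: [-2.4, 1.4, 2.0]
opening: 0.0087
```

```bash
python3 st.py
```

```text
t 28.15 p [ 0.5823 -0.233   0.2032] yaw_y -1.27 z [ 0.0017 -0.0022 -1.    ] F [-2.38  1.4   2.04] T [ 0.1   0.54 -0.01] op 0.0087 j [ 0.6   0.79 -0.55  1.6   0.5   0.9  -0.16]
```

Request:
jog_arm --deltas '[{"x": 0,"y": 0.01,"z": 0.01,"wx": 0,"wy": 0,"wz": 0},{"x": 0,"y": 0,"z": 0,"wx": 0,"wy": 0,"wz": 0},{"x": 0,"y": 0,"z": 0,"wx": 0,"wy": 0,"wz": 0},{"x": 0,"y": 0,"z": 0,"wx": 0,"wy": 0,"wz": 0},{"x": 0,"y": 0,"z": 0,"wx": 0,"wy": 0,"wz": 0},{"x": 0,"y": 0,"z": 0,"wx": 0,"wy": 0,"wz": 0},{"x": 0,"y": 0,"z": 0,"wx": 0,"wy": 0,"wz": 0},{"x": 0,"y": 0,"z": 0,"wx": 0,"wy": 0,"wz": 0},{"x": 0,"y": 0,"z": 0,"wx": 0,"wy": 0,"wz": 0},{"x": 0,"y": 0,"z": 0,"wx": 0,"wy": 0,"wz": 0}]' --squeeze 20

```text
clock: 28.98
ee_pos: [0.5822, -0.233, 0.2032]
tool_rot: [0.001, 0.715, 0.699, -0.0]
force: [-1.5, 0.1, 0.8]
opening: 0.0087
```

```bash
python3 st.py; python3 look.py c10 260 190 75 75 8
```

```text
t 28.9833 p [ 0.5822 -0.233   0.2032] yaw_y -1.28 z [ 0.0015 -0.0024 -1.    ] F [-1.55  0.06  0.76] T [ 0.05  0.52 -0.02] op 0.0087 j [ 0.6   0.79 -0.55  1.6   0.5   0.9  -0.16]
```

View pics/c10.png

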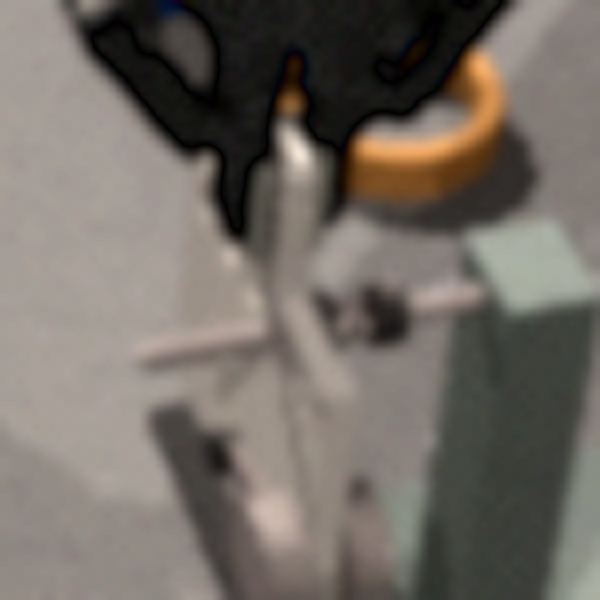

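Request:
jog_arm --deltas '[{"x": 0,"y": 0,"z": 0,"wx": 0,"wy": 0,"wz": 0},{"x": 0,"y": 0,"z": 0,"wx": 0,"wy": 0,"wz": 0},{"x": 0,"y": 0,"z": 0,"wx": 0,"wy": 0,"wz": 0},{"x": 0,"y": 0,"z": 0,"wx": 0,"wy": 0,"wz": 0},{"x": 0,"y": 0,"z": 0,"wx": 0,"wy": 0,"wz": 0},{"x": 0,"y": 0,"z": 0,"wx": 0,"wy": 0,"wz": 0},{"x": 0,"y": 0,"z": 0,"wx": 0,"wy": 0,"wz": 0},{"x": 0,"y": 0,"z": 0,"wx": 0,"wy": 0,"wz": 0},{"x": 0,"y": 0,"z": 0,"wx": 0,"wy": 0,"wz": 0},{"x": 0,"y": 0,"z": 0,"wx": 0,"wy": 0,"wz": 0}]' --grip 20

```text
clock: 29.87
ee_pos: [0.5853, -0.2331, 0.2039]
tool_rot: [0.004, 0.715, 0.699, 0.002]
force: [-1.6, 0.0, -0.2]
opening: 0.0175
```

```bash
python3 st.py; python3 look.py c11 260 190 75 75 8
```

```text
t 29.8667 p [ 0.5853 -0.2331  0.2039] yaw_y -1.27 z [ 0.0087 -0.0024 -1.    ] F [-1.61  0.01 -0.2 ] T [0.04 0.12 0.01] op 0.0175 j [ 0.6   0.79 -0.55  1.59  0.5   0.89 -0.16]
```

View pics/c11.png

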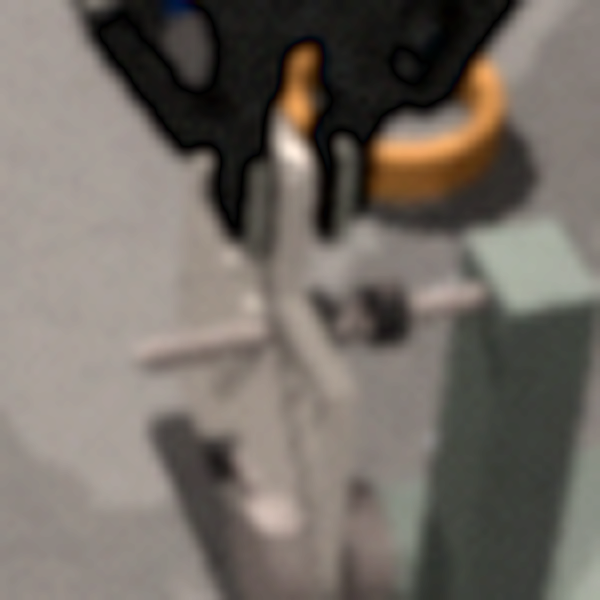

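Request:
jog_arm --deltas '[{"x": -0.06,"y": 0,"z": 0,"wx": 0.02,"wy": 0.05,"wz": 0},{"x": -0.06,"y": 0,"z": 0,"wx": 0,"wy": 0.03,"wz": 0},{"x": 0,"y": 0,"z": 0,"wx": 0,"wy": 0,"wz": 0},{"x": 0,"y": 0,"z": 0,"wx": 0,"wy": 0,"wz": 0},{"x": 0,"y": 0,"z": 0,"wx": 0,"wy": 0,"wz": 0},{"x": 0,"y": 0,"z": 0,"wx": 0,"wy": 0,"wz": 0},{"x": 0,"y": 0,"z": 0,"wx": 0,"wy": 0,"wz": 0},{"x": 0,"y": 0,"z": 0,"wx": 0,"wy": 0,"wz": 0},{"x": 0,"y": 0,"z": 0,"wx": 0,"wy": 0,"wz": 0},{"x": 0,"y": 0,"z": 0,"wx": 0,"wy": 0,"wz": 0}]' --grip 40

```text
clock: 30.75
ee_pos: [0.5833, -0.233, 0.2044]
tool_rot: [0.001, 0.715, 0.699, 0.001]
force: [0.4, -0.6, -0.3]
opening: 0.0342
```

```bash
python3 st.py; python3 look.py c12 260 190 75 75 8
```

```text
t 30.75 p [ 0.5833 -0.233   0.2044] yaw_y -1.27 z [ 2.4e-03 -1.0e-04 -1.0e+00] F [ 0.36 -0.62 -0.34] T [ 0.    0.04 -0.01] op 0.0342 j [ 0.6   0.79 -0.55  1.59  0.5   0.9  -0.15]
```

View pics/c12.png

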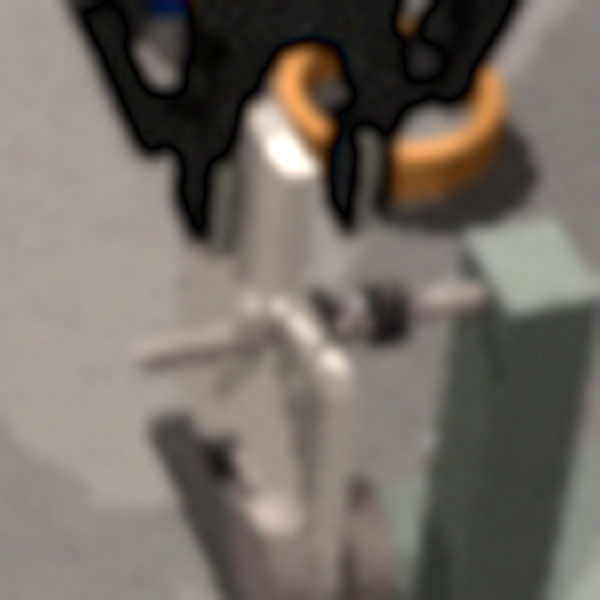

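Request:
jog_arm --deltas '[{"x": 0,"y": 0,"z": 0.2,"wx": 0,"wy": 0,"wz": 0},{"x": 0,"y": 0,"z": 0.4,"wx": 0,"wy": 0,"wz": 0},{"x": 0,"y": 0,"z": 0.5,"wx": 0,"wy": 0,"wz": 0},{"x": 0,"y": 0,"z": 0.5,"wx": 0,"wy": 0,"wz": 0},{"x": 0,"y": 0,"z": 0.6,"wx": 0,"wy": 0,"wz": 0},{"x": 0,"y": 0,"z": 0.8,"wx": 0,"wy": 0,"wz": 0},{"x": 0,"y": 0,"z": 0.8,"wx": 0,"wy": 0,"wz": 0},{"x": 0,"y": 0,"z": 0.8,"wx": 0,"wy": 0,"wz": 0},{"x": 0,"y": 0,"z": 0.3,"wx": 0,"wy": 0,"wz": 0},{"x": 0,"y": 0,"z": 0,"wx": 0,"wy": 0,"wz": 0}]'

```text
clock: 31.63
ee_pos: [0.5826, -0.232, 0.3387]
tool_rot: [0.002, 0.714, 0.7, 0.002]
force: [0.5, -0.7, -1.1]
opening: 0.0341
```

```bash
python3 st.py; python3 look.py c13 260 180 75 75 8
```

```text
t 31.6333 p [ 0.5826 -0.232   0.3387] yaw_y -1.19 z [ 4.8e-03  4.0e-04 -1.0e+00] F [ 0.52 -0.69 -1.08] T [0.04 0.04 0.04] op 0.0341 j [ 0.63  0.65 -0.62  1.43  0.39  1.18 -0.06]
```

View pics/c13.png

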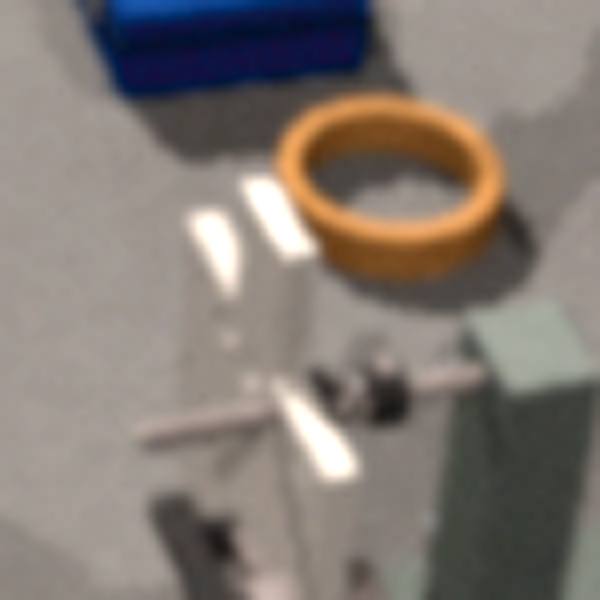

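Request:
jog_arm --deltas '[{"x": -0.5,"y": 0.3,"z": 0.3,"wx": 0,"wy": 0,"wz": 0},{"x": -0.8,"y": 0.8,"z": 0,"wx": 0,"wy": 0,"wz": 0},{"x": -0.8,"y": 0.8,"z": 0,"wx": 0,"wy": 0,"wz": 0},{"x": -0.8,"y": 0.8,"z": 0,"wx": 0,"wy": 0,"wz": 0},{"x": -0.5,"y": 0.8,"z": 0,"wx": 0,"wy": 0,"wz": 0},{"x": 0,"y": 0.8,"z": 0,"wx": 0,"wy": 0,"wz": 0},{"x": 0,"y": 0.8,"z": 0,"wx": 0,"wy": 0,"wz": 0},{"x": 0,"y": 0.8,"z": 0,"wx": 0,"wy": 0,"wz": 0},{"x": 0,"y": 0.4,"z": 0,"wx": 0,"wy": 0,"wz": 0},{"x": 0,"y": 0,"z": 0,"wx": 0,"wy": 0,"wz": 0}]'

```text
clock: 32.52
ee_pos: [0.4845, -0.0711, 0.3343]
tool_rot: [-0.006, 0.716, 0.698, -0.005]
force: [0.9, 0.2, -0.7]
opening: 0.0338
```

```bash
python3 st.py; python3 look.py c14 260 180 75 75 8
python3 - <<'E'
from h import *
a=cams.capture('top')[:,:,::-1]; cv2.imwrite('pics/t14raw.png',a)
cv2.imwrite('pics/t14.png',crop(a,300,130,80,75,8))
A=cv2.imread('pics/c13raw.png').astype(int);B=cv2.imread('pics/c14raw.png').astype(int)
d=np.abs(A-B).max(2)[195:280,275:325]; print('diff',d.max(),(d>25).sum())
B2=cv2.imread('pics/c14raw.png')
E
```

```text
t 32.5167 p [ 0.4845 -0.0711  0.3343] yaw_y -1.43 z [-0.0163  0.0017 -0.9999] F [ 0.86  0.21 -0.69] T [-0.04 -0.03 -0.04] op 0.0338 j [ 0.49  0.47 -0.67  1.82  0.34  0.99 -0.34]
diff 80 175
```

View pics/t14.png

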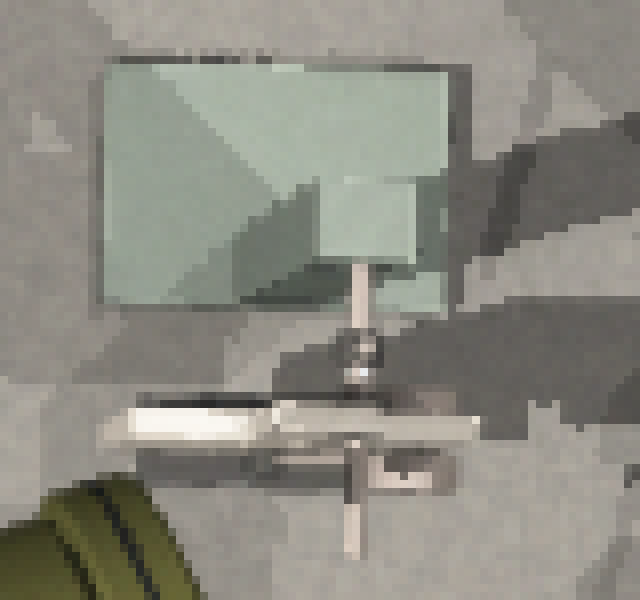

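View pics/c14.png

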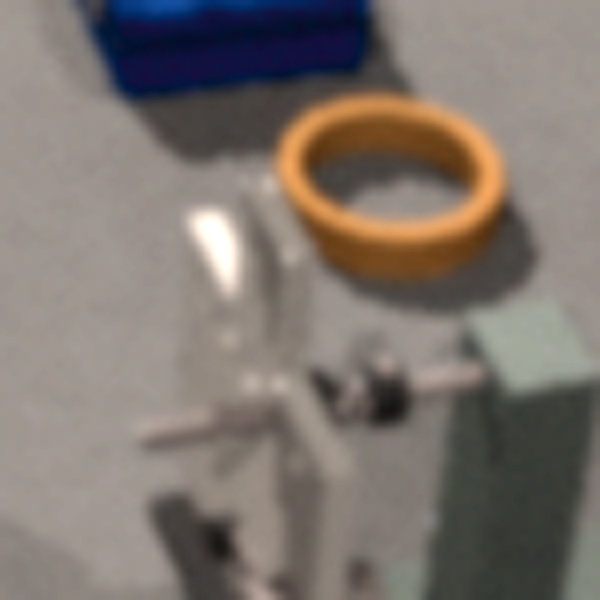

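Run:
```python
from h import *
yaw=np.radians(-1.3);n=np.array([np.cos(yaw),np.sin(yaw),0]);w=np.array([-n[1],n[0],0])
B=cv2.imread('pics/c13raw.png');T=cv2.imread('pics/t14raw.png')
ims=[]
for roll in(0,):
    p=np.array([.5815,-.2325,.1757])
    for a,b,z in[(-.005,-.06,0),(.005,-.06,0),(-.005,.06,0),(.005,.06,0),(-.005,-.018,.045),(.005,-.018,.045),(-.005,.018,.045),(.005,.018,.045)]:
        X=p+n*a+w*b+[0,0,z]; print(a,b,z,proj('side',X)[0].round(1),proj('top',X)[0].round(1))
        ims.append(proj('side',X)[0])
im=cv2.convertScaleAbs(cv2.resize(B[190:250,270:320],None,fx=10,fy=10,interpolation=cv2.INTER_NEAREST),alpha=1.5,beta=-30)
for u in ims: cv2.circle(im,tuple(int(v) for v in (u+.5-[270,190])*10),3,(0,0,255),-1)
cv2.imwrite('pics/lev.png',im)
```

```text
-0.005 -0.06 0 [300.7 239.5] [359.1 185. ]
0.005 -0.06 0 [305.  238.7] [359.1 181.4]
-0.005 0.06 0 [283.7 205.5] [316.2 183.7]
0.005 0.06 0 [287.6 204.8] [316.3 180.1]
-0.005 -0.018 0.045 [295.8 211.6] [347.9 183.6]
0.005 -0.018 0.045 [300.1 210.9] [348.  179.9]
-0.005 0.018 0.045 [290.5 201.6] [334.4 183.2]
0.005 0.018 0.045 [294.6 201. ] [334.5 179.5]
```

View pics/lev.png

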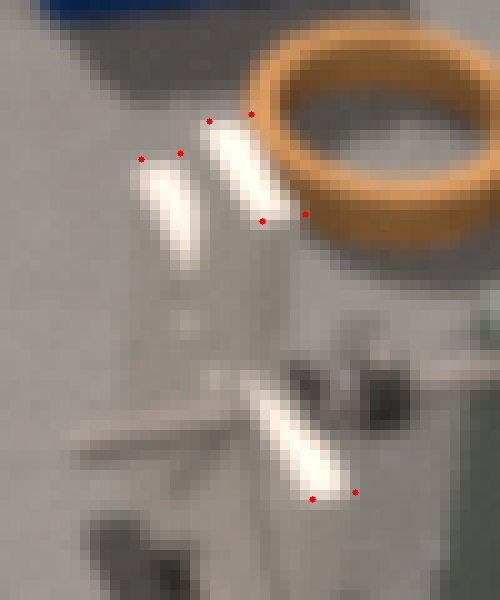

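Request:
jog_arm --deltas '[{"x": 0,"y": 0.4,"z": 0,"wx": 0,"wy": 0,"wz": 0},{"x": 0,"y": 0.4,"z": 0,"wx": 0,"wy": 0,"wz": 0},{"x": 0,"y": 0,"z": 0,"wx": 0,"wy": 0,"wz": 0},{"x": 0,"y": 0,"z": 0,"wx": 0,"wy": 0,"wz": 0},{"x": 0,"y": 0,"z": 0,"wx": 0,"wy": 0,"wz": 0},{"x": 0,"y": 0,"z": 0,"wx": 0,"wy": 0,"wz": 0},{"x": 0,"y": 0,"z": 0,"wx": 0,"wy": 0,"wz": 0},{"x": 0,"y": 0,"z": 0,"wx": 0,"wy": 0,"wz": 0},{"x": 0,"y": 0,"z": 0,"wx": 0,"wy": 0,"wz": 0},{"x": 0,"y": 0,"z": 0,"wx": 0,"wy": 0,"wz": 0}]'

```text
clock: 33.45
ee_pos: [0.4852, -0.0579, 0.333]
tool_rot: [-0.006, 0.72, 0.693, -0.007]
force: [-0.6, 0.5, -0.3]
opening: 0.0339
```

Run:
```python
from h import *
a=cams.capture('top')[:,:,::-1]; b=cams.capture('side')[:,:,::-1]
cv2.imwrite('pics/t15raw.png',a);cv2.imwrite('pics/c15raw.png',b)
T0=cv2.imread('pics/t14raw.png')
d=cv2.absdiff(a.copy(),T0).max(2)[170:200,312:362]; print((d>30).sum())
T00=cv2.imread('pics/top0.png'); e=(cv2.absdiff(a.copy(),T00).max(2)>40).astype(np.uint8)*255
cv2.imwrite('pics/end.png',np.vstack([np.hstack([cv2.resize(a,(384,288)),cv2.resize(cv2.cvtColor(e,8),(384,288))]),np.hstack([cv2.resize(b,(384,288)),np.zeros((288,384,3),np.uint8)])]))
```

```text
135
```

View pics/end.png

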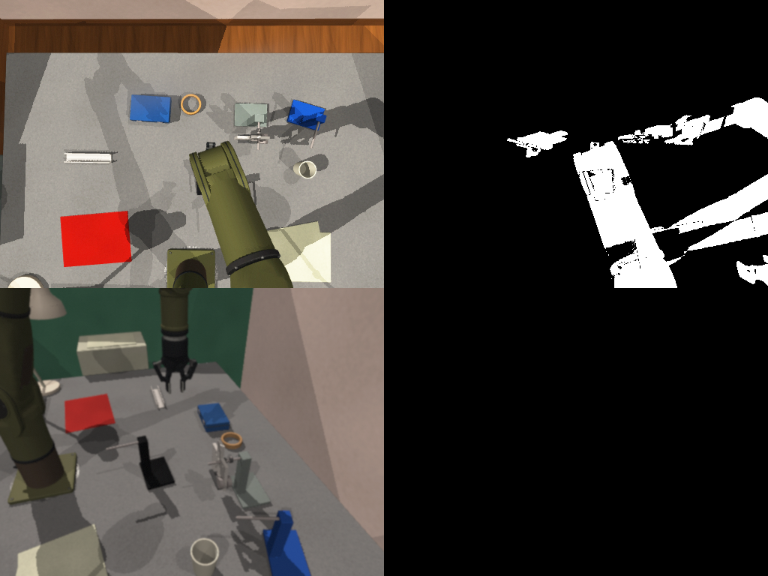

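Run:
```python
from h import *
a=cv2.imread('pics/t14raw.png');b=cv2.imread('pics/t15raw.png');c=cv2.imread('pics/c14raw.png');d=cv2.imread('pics/c15raw.png')
cv2.imwrite('pics/cmp.png',np.vstack([np.hstack([crop(a,305,165,65,40,6),crop(b,305,165,65,40,6)]),np.hstack([crop(c,265,195,65,50,6),crop(d,265,195,65,50,6)])]))
```

```text
(no output)
```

View pics/cmp.png

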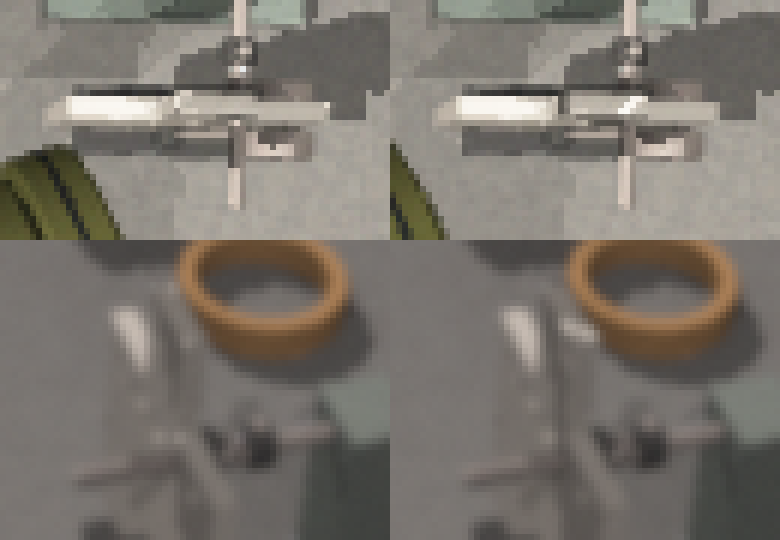

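The outlines match between the two frames and only the arm's shadow moved, so the bracket is still and against the flange.

```bash
python3 -c "
from cell import job
print(job.sign_off())"
```

```text
the job is handed in; nothing more can be done
None
```

I hung the bracket on the grey stand's pin by the hole 20 mm to the disc side of centre, where the combined centre of mass lies (about 19.5 mm out). The job was handed in at about 33.5 s of the 67 s allowed.

- **Pressing the stop:** I felt the stop at a TCP x of about 0.581 m and pressed it to about 10 N. That is roughly 4 mm, from both the force reading and the travel corrected for tool tilt. The highest reading was 9.95 N, but I read the force only at the end of each 0.83 s call, so a brief higher peak between readings can't be ruled out. I then eased back, rested the weight on the pin, let go and withdrew.
- **Final pictures:** The plate's top corners are within about 1 px of where a level plate would project. The plate is next to the flange, though the picture can't rule out a gap of about a millimetre. Its outline stayed the same over the last second.
- **Bystanders:** The case, channel, tape and jar show no movement in the top view; the other differences from the first picture are the arm and shadows.
- **Checks that disagreed:**
    - The automatic frame comparisons flagged changed pixels on the bracket. Viewed side by side, those were the arm's shadow moving.
    - When the jaws opened, the arm moved forward about 3 mm and one pad leaned on the tab with about 1.6 N until I backed it off.
    - My first pin measurement was half a pixel off (about 1.5 mm). I corrected it before threading.

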